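# Clear the V-block tray, load it and set its keeper

## Task

Put the two or three V blocks away: first move everything that lies across the long tray onto the rubber mat, then lay every V block that stands near the tray in the tray's channel, groove up and lengthwise, end to end towards the end stop. Then slide the keeper up until it packs the row tight against the end stop, and finally back it off about a centimetre so that the blocks can be lifted out again, the row staying together against the stop. Leave the other things on the bench alone.

Things in the scene. Friction and masses are not known exactly. Their poses are not given: they have to be found in the camera images.
- tray: long low storage tray fixed to the bench, 66 x 330 mm, wooden floor 5 mm thick, an aluminium rail along each long side; origin at the centre of its underside, on the bench top; the channel runs along its y. Rail tops are 16 mm above the bench; the channel is 52 mm wide between the rails. An end stop closes its +y end, a sliding keeper stands in it near the -y end
- end_stop: aluminium end stop fixed across the tray's +y end, 50 wide x 12 thick x 40 mm tall, its top 45 mm above the bench; origin at the centre of its underside, at y = +156 mm of the tray; its inner face is at y = +150 mm of the tray. Axes as the tray's
- keeper (a joint): travel of the sliding keeper along the tray's +y, towards the end stop: 0 fully back (its front face at y = -125 mm of the tray) to 0.20 m. It slides with about 2 N of friction and stays where it is left; a loose V block pushed along adds 1 to 3 N. It cannot be lifted out
- keeper_grip (a point): point on the wooden fin of the keeper, 6 mm under the fin's top edge, 76 mm above the bench. The fin is an upright plate 12 mm thick (along the tray's y), 40 mm wide (along the tray's x), its top 82 mm above the bench, free to pinch down to 46 mm above the bench (V blocks in the tray reach up to 47 mm); axes as the tray's
- keeper_face (a point): point at the foot of the keeper's front face (the face towards the end stop), mid-width; axes as the tray's. The keeper's block is 46 wide x 36 long x 34 mm tall, its top 40 mm above the bench, the fin in the middle of it, 18 mm behind this face
- mat: black rubber mat fixed to the bench at the robot's left, 200 x 140 x 3 mm (x, y, z); origin at the centre of its underside
- spanner: flat steel open/ring spanner, 26 x 171 x 8 mm, length along its y; origin at the centre of its underside; at the start it lies across the tray on the rails
- wedge: beech wedge, 32 x 90 x 22 mm, length along its y, 22 mm high at one end and thin at the other, about 12 mm at the middle; origin at the centre of its flat underside; at the start it lies across the tray on the rails
- flux_brush: flat flux brush, 25 x 180 x 11 mm, length along its y, bristles at the -y end (57 mm, 25 wide), wooden handle 18 mm wide at most; origin at the centre of its underside, on the handle; at the start it lies across the tray on the rails
- v_block_a: ground steel-grey V block, 44 x 60 x 42 mm (x, y, z), about 0.3 kg; origin at the centre of its underside, z up; the V groove in its top runs along its y (the 60 mm length), so its flat 44 mm-apart sides face +-x. It may be absent. Both ends are alike enough to go either way round. (One more like it stands far off to the right beyond the slide gauge, fixed and no part of the job.)
- v_block_b: ground steel-grey V block, 44 x 60 x 42 mm (x, y, z), about 0.3 kg; origin at the centre of its underside, z up; the V groove in its top runs along its y (the 60 mm length), so its flat 44 mm-apart sides face +-x. It may be absent. Both ends are alike enough to go either way round. (One more like it stands far off to the right beyond the slide gauge, fixed and no part of the job.)
- v_block_c: ground steel-grey V block, 44 x 60 x 42 mm (x, y, z), about 0.3 kg; origin at the centre of its underside, z up; the V groove in its top runs along its y (the 60 mm length), so its flat 44 mm-apart sides face +-x. It may be absent. Both ends are alike enough to go either way round. (One more like it stands far off to the right beyond the slide gauge, fixed and no part of the job.)
- mandrel: steel mandrel 30 mm across, 50 mm tall, standing on its flange behind the tray; a bystander to be left alone; origin at the centre of its underside
- pin_jar: clear screw-top jar of pins 56 mm across, 74 mm tall; a bystander to be left alone; origin at the centre of its underside
- ring_gauge: steel ring gauge 44 mm across, 14 mm high; a bystander to be left alone; origin at the centre of its underside

How it is judged:
By the outcome, as a careful person would: the job done as asked, in the order asked, and still so for the second after the job is handed in, with the robot touching nothing.
Of v_block_a, v_block_b, v_block_c only 2 to 3 are there at a start; the rules pass over those that are not, and their reading is None.
At some moment in a run one of v_block_a, v_block_b, v_block_c may be knocked a few centimetres aside while the robot is not near it.
Once in a run the grip may slacken for a moment while it holds something.
It also fails if it takes over 208 s, if anything falls off the work surface, if the arm or the gripper's body presses on something with over 40 N, if the wrist force passes 120 N, or if a joint passes its speed limit or range.

## Robot

A 6-joint arm with a two-finger parallel gripper is mounted at the origin on a cart in front of the work surface, level with it; the furniture and walls round the work are solid. World frame = base frame: x ahead of the robot, y to its left, z up, the work surface at z = 0. Lengths are in m, angles in rad, forces in N, time in s.
With the tool pointing down it reaches from about 0.225 to 0.725 m from the base axis. Payload 3.1 kg.
Tool frame: the origin (TCP) lies midway between the tips of the shut fingers; the grasp point (between the pads) lies 19 mm behind it; z points along the fingers, y is the line along which they close (so a half turn about z gives the same grasp; the last joint's range is limited). The gripper opens to 85 mm and grips with 20 to 120 N. Pads are 22 mm wide; open, the fingers measure 114 mm over their backs; the gripper's body (76 mm by 85 mm) begins 54 mm behind the grasp point. The pads swing forward as they close: fully open they stand 13 mm farther back than shut.
Start: joints at [-1.295, 0.048, 0.099, 1.622, 0, 1.443], TCP at [0.206, -0.483, 0.206] pointing down, gripper open.
Joint ranges: [-2.91, 2.91], [-0.99, 1.94], [-1.21, 1.42], [-2.12, 2.29], [-1.49, 1.47], [-3.14, 3.14]. Speed limits (rad/s): [2.79, 2.79, 3.14, 3.14, 3.14, 3.14].

## Interface

Orientations are given as a unit quaternion [w, x, y, z].
In Python, from cell import r, camera gives the robot as it stands. The module is installed in compiled form; this text tells all that it offers.
- The arm moves only by the tool jog_arm, never from a script. Its argument "steps" is a list of rows, each a list of 2 entries, a list of its own where there are three numbers: the shift along the world's x, y, z in units of 25 mm (1.0 is 25 mm), then the turn, a rotation vector about the world's x, y, z in units of 6 degrees (1.0 is 6 degrees). In form: [[[dx, dy, dz], [wx, wy, wz]], ...]. A call has 1 to 12 rows; each row shifts and turns the commanded pose from where the row before left it; what a row does not reach is not made up. A row lasts 1/10 s, in which the tool goes at most 50 mm and 8.59 degrees, less where a joint would pass 70% of its speed; a pose out of reach is approached as far as the arm can. A call is refused whole if a number of a shift passes 1 or a number of a turn 1, either way. A call with a gripper value outside its range is refused whole. "hand" is the finger opening in mm, from 0 to 85.4, set as the call begins (left out, the last holds). The fingers move at their own pace and stop on an object; "squeeze" is the grip in N (left out, the last holds). Time passes only in rows, so rows that do not move let the fingers close. It gives the time, the measured TCP pose, the force, the opening and the grip force at its end, in the units of the state.
- r.sense(): the state, without advancing time (a new reading comes with each control period).
- camera(name): name is "scene" or "top"; returns a dict with "image" (384x512x3 uint8, red, green, blue), "K" (3x3 intrinsics, pixels), "world_from_camera" (4x4, takes a point from camera to world coordinates). Camera axes: x right, y down, z forward; pixel columns grow to the right and rows downward; lengths in m; the calibration is good to about 2 mm. A picture is of the moment at which its call begins. There is no depth.
- r.job_done(): hands the job in; it is judged then, once.
The state is a dict: "time_s": time; "joint_positions": joint angles; "qvel": joint speeds; "joint_torque": joint torques, N m; "tcp_pos": TCP position; "tcp_rot": TCP orientation; "wrist_force": force on the tool from outside, world axes, zero at the start; "wrist_torque": the same for the moment, N m; "grip_width": finger opening in m; "grasp_force": force on a finger pad.
Only numpy, scipy, OpenCV 4.12 (cv2) and the standard library are available. Lean on these libraries where they do the work, as an engineer would, in place of code of your own. Each camera call takes 0.05 s, during which the arm holds its last target. There are 200 camera calls.

## Working session

There is one attempt and no reset: what is moved stays moved. The work goes in short steps, Python scripts to look and compute and a tool call to move; the robot and the scene stay as the last step left them, time stands still between calls to the robot, and variables do not carry over. Pictures are saved under pics/ and viewed, at most 14 in all, crops included, and the job is handed in when it is done.

Besides the shell and the picture viewer there is one more tool, called after "Call:" as a command line: name --argument value ..., lists and objects as JSON in quotes. jog_arm: Moves the arm, as the interface text tells. Its arguments: {"type":"object","properties":{"steps":{"type":"array"},"hand":{"type":"number"},"squeeze":{"type":"number"}},"required":["steps"]}

```bash
mkdir -p pics
cat > h.py <<'E'
import numpy as np,cv2
from cell import r,camera
def snap(n,f):
    c=camera(n); cv2.imwrite('pics/'+f,c['image'][:,:,::-1]); return c
def ray(c,u,v,z):
    K=np.array(c['K']);T=np.array(c['world_from_camera'])
    d=T[:3,:3]@np.linalg.solve(K,[u,v,1]);o=T[:3,3]
    return o+d*(z-o[2])/d[2]
def proj(c,p):
    K=np.array(c['K']);T=np.linalg.inv(np.array(c['world_from_camera']))
    q=K@(T[:3,:3]@np.array(p)+T[:3,3]);return q[:2]/q[2]
E
python3 - <<'E'
from h import *
for n in('scene','top'):
    c=snap(n,n+'0.png');print(n,np.round(c['world_from_camera'],3).tolist(),np.round(c['K'],1).tolist())
    cv2.imwrite('pics/'+n+'0b.png',cv2.resize(c['image'][:,:,::-1],(800,600),interpolation=cv2.INTER_CUBIC))
    np.save(n+'.npy',c,allow_pickle=True)
s=r.sense();print(s['time_s'],s['tcp_pos'],s['tcp_rot'],s['grip_width'])
E
```

```text
scene [[0.882, -0.249, 0.401, 0.05], [-0.472, -0.443, 0.763, -1.135], [-0.012, -0.862, -0.507, 0.665], [0.0, 0.0, 0.0, 1.0]] [[448.0, 0.0, 260.7], [0.0, 448.0, 195.7], [0.0, 0.0, 1.0]]
top [[-0.1, -0.967, 0.234, 0.326], [-0.995, 0.099, -0.019, -0.209], [-0.004, -0.235, -0.972, 1.034], [0.0, 0.0, 0.0, 1.0]] [[420.3, 0.0, 253.5], [0.0, 420.3, 192.2], [0.0, 0.0, 1.0]]
0.1 [ 0.20610804 -0.48218104  0.2048122 ] [-1.07913838e-03  9.79683192e-01  2.00548424e-01 -8.68268783e-05] 0.0858205678445041
```

View pics/scene0b.png

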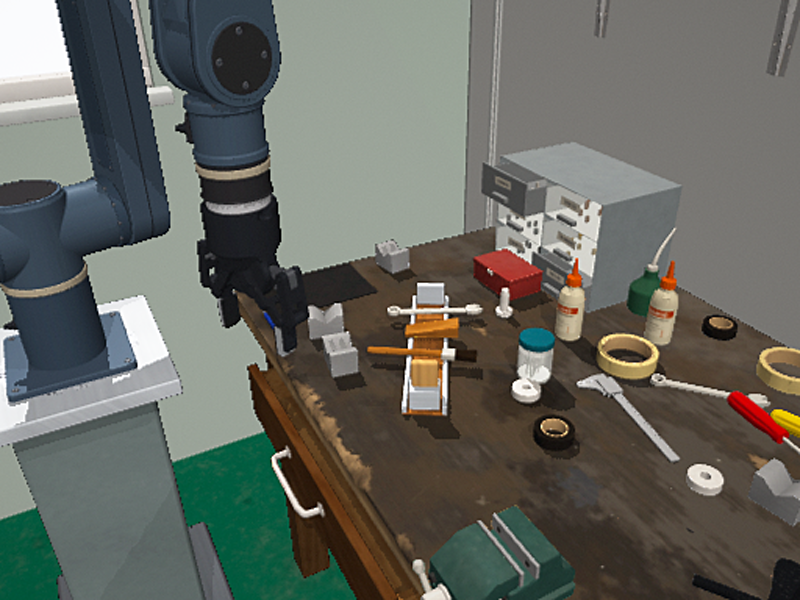

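View pics/top0b.png

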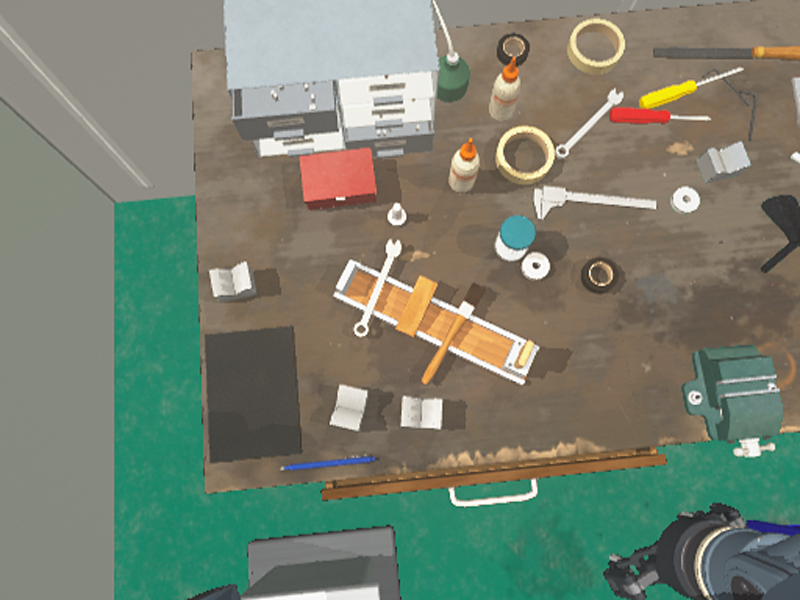

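Both views show the same layout. In the top view (800 px scale) the tray runs from the end stop at about (348,280) to the keeper at about (520,360). V blocks stand at (232,280), (350,407) and (421,412), and the mat is at (252,395). I'll zoom in on this area with a world grid.

Run:
```python
from h import *
c=np.load('top.npy',allow_pickle=True).item()
im=c['image'][:,:,::-1]
x0,y0,s=125,120,3.3
w,h=240,180
z=cv2.resize(im[y0:y0+h,x0:x0+w],None,fx=s,fy=s,interpolation=cv2.INTER_CUBIC)
for gx in np.arange(.2,.8,.05):
  for gy in np.arange(-.5,.45,.05):
    p=proj(c,[gx,gy,0]);q=((p-[x0,y0])*s).astype(int)
    if 0<=q[0]<w*s and 0<=q[1]<h*s:
        cv2.circle(z,tuple(map(int,q)),1,(0,0,255),-1)
        if round(gx*100)%10==0 and round(gy*100)%10==0: cv2.putText(z,f'{gx:.1f},{gy:.1f}',tuple(map(int,q)),0,.35,(0,255,255),1)
cv2.imwrite('pics/z.png',z)
```

```text
(no output)
```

View pics/z.png

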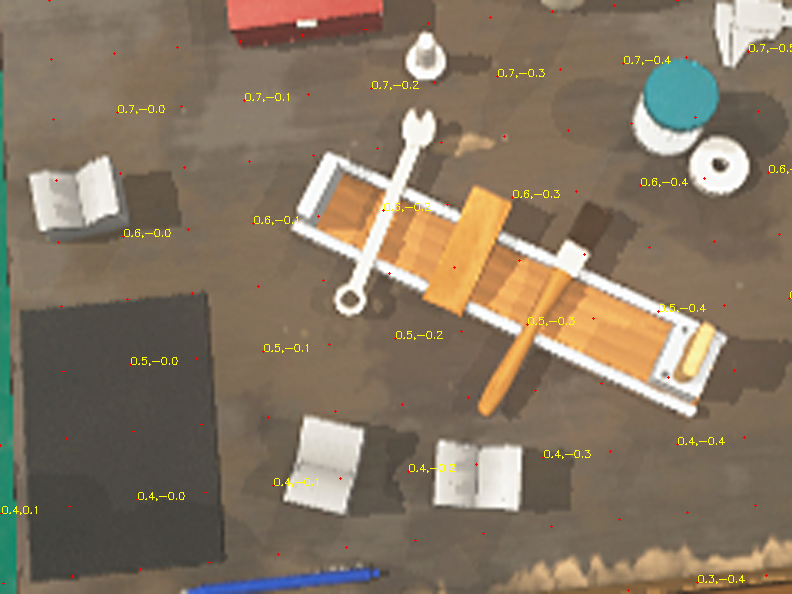

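Zoom positions: wedge at (468,248), spanner from (350,300) to (420,120), brush from (487,410) to (590,215). The blocks' groove lines look as if they run across the short side, so I'll measure them and zoom in on the scene view.

Run:
```python
from h import *
c=np.load('top.npy',allow_pickle=True).item()
W=lambda u,v,z:ray(c,125+u/3.3,120+v/3.3,z)[:2]
def quad(n,pts,z):
    P=np.array([W(*p,z) for p in pts]);print(n,P.round(3).tolist(),'c',P.mean(0).round(3),'sides',np.linalg.norm(P-np.roll(P,-1,0),axis=1).round(3))
quad('A',[(305,417),(364,430),(345,513),(285,500)],.042)
quad('B',[(437,440),(520,447),(520,510),(435,508)],.042)
quad('C',[(30,175),(108,157),(122,215),(45,235)],.042)
quad('rails',[(335,155),(292,232),(695,413),(728,338)],.016)
quad('wedge',[(474,186),(511,205),(462,314),(424,295)],.03)
quad('mat',[(22,310),(207,293),(224,560),(32,580)],.003)
for n,p in dict(sp1=(350,300),sp2=(418,130),br1=(487,410),br2=(566,265),br3=(597,208)).items():print(n,W(*p,.022).round(3))
for n,p in dict(fin1=(708,325),fin2=(684,378)).items():print(n,W(*p,.082).round(3))
s=np.load('scene.npy',allow_pickle=True).item()['image'][:,:,::-1]
cv2.imwrite('pics/zs.png',cv2.resize(s[150:280,190:325],None,fx=4.5,fy=4.5,interpolation=cv2.INTER_CUBIC))
```

```text
A [[0.443, -0.131], [0.429, -0.172], [0.373, -0.153], [0.386, -0.112]] c [ 0.408 -0.142] sides [0.043 0.059 0.043 0.06 ]
B [[0.417, -0.223], [0.406, -0.281], [0.363, -0.276], [0.37, -0.216]] c [ 0.389 -0.249] sides [0.059 0.044 0.06  0.047]
C [[0.643, 0.059], [0.651, 0.0], [0.605, -0.008], [0.596, 0.049]] c [0.624 0.025] sides [0.059 0.047 0.058 0.048]
rails [[0.643, -0.167], [0.586, -0.13], [0.42, -0.413], [0.473, -0.445]] c [ 0.53  -0.289] sides [0.068 0.328 0.062 0.326]
wedge [[0.604, -0.27], [0.587, -0.296], [0.508, -0.25], [0.525, -0.224]] c [ 0.556 -0.26 ] sides [0.031 0.091 0.031 0.091]
mat [[0.55, 0.079], [0.548, -0.061], [0.35, -0.061], [0.35, 0.078]] c [0.45  0.009] sides [0.14  0.198 0.139 0.199]
sp1 [ 0.528 -0.169]
sp2 [ 0.655 -0.233]
br1 [ 0.437 -0.261]
br2 [ 0.538 -0.332]
br3 [ 0.58  -0.361]
fin1 [ 0.474 -0.418]
fin2 [ 0.439 -0.396]
```

View pics/zs.png

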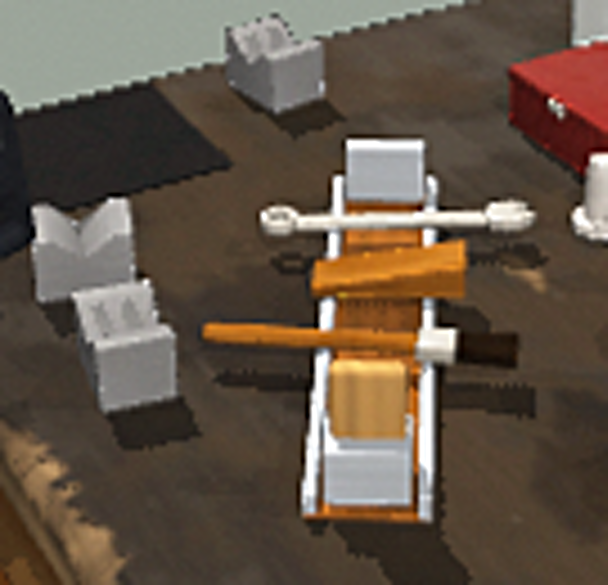

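The scene crop shows blocks A and B beside the tray and C beyond the mat. Block A's V shows from the front at (80,230). One mosaic should settle which way the grooves run.

Run:
```python
from h import *
t=np.load('top.npy',allow_pickle=True).item()['image'][:,:,::-1]
s=np.load('scene.npy',allow_pickle=True).item()['image'][:,:,::-1]
def cr(i,x,y,n): return cv2.resize(i[y-n:y+n,x-n:x+n],(260,260),interpolation=cv2.INTER_LANCZOS4)
def st(i):
    g=np.clip((i.astype(float)-70)*1.5,0,255).astype(np.uint8);return g
row1=np.hstack([cr(t,224,261,19),cr(t,270,263,19),cr(t,463,102,19)])
row2=np.hstack([cr(s,208,206,15),cr(s,218,227,15),cr(s,492,312,19)])
cv2.imwrite('pics/mos.png',st(np.vstack([row1,row2])))
```

```text
(no output)
```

View pics/mos.png

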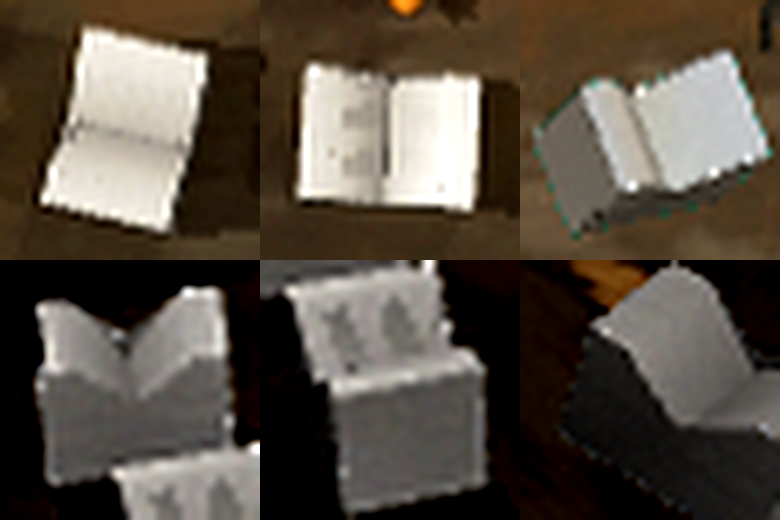

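In the images the V groove runs across the measured 60 mm side, which doesn't match the text. The grip width will show which side is really 44 mm. I'll clear the tray first, starting with the spanner.

Call:
jog_arm --steps '[[[0.64, 0.47, 0], [0, 0, 0.9]], [[0.64, 0.47, 0], [0, 0, 0.9]], [[0.64, 0.47, 0], [0, 0, 0.9]], [[0.64, 0.47, 0], [0, 0, 0.9]], [[0.64, 0.47, 0], [0, 0, 0.9]], [[0.64, 0.47, 0], [0, 0, 0.9]], [[0.64, 0.47, 0], [0, 0, 0.9]], [[0.64, 0.47, 0], [0, 0, 0.9]], [[0.64, 0.47, 0], [0, 0, 0.9]], [[0.64, 0.47, 0], [0, 0, 0.9]], [[0.64, 0.47, 0], [0, 0, 0.9]], [[0.64, 0.47, 0], [0, 0, 0.9]]]' --hand 45 --squeeze 40

```text
time_s: 1.3
tcp_pos: [0.3986, -0.341, 0.2052]
tcp_rot: [-0.001, 0.718, 0.696, 0.0]
wrist_force: [0.5, -0.2, -0.5]
grip_width: 0.0448
grasp_force: 0.0
```

Call:
jog_arm --steps '[[[0.64, 0.47, 0], [0, 0, 0.9]], [[0.64, 0.47, 0], [0, 0, 0.9]], [[0.64, 0.47, 0], [0, 0, 0.9]], [[0.64, 0.47, 0], [0, 0, 0.9]], [[0.64, 0.47, 0], [0, 0, 0.9]], [[0.64, 0.47, 0], [0, 0, 0.9]], [[0.64, 0.47, 0], [0, 0, 0.9]], [[0.64, 0.47, 0], [0, 0, 0.9]], [[0.64, 0.47, 0], [0, 0, 0.9]], [[0.64, 0.47, 0], [0, 0, 0.9]], [[0.64, 0.47, 0], [0, 0, 0.9]], [[0.64, 0.47, 0], [0, 0, 0.9]]]'

```text
time_s: 2.5
tcp_pos: [0.5905, -0.2001, 0.205]
tcp_rot: [-0.001, 0.234, 0.972, 0.0]
wrist_force: [0.9, -0.5, 0.7]
grip_width: 0.0449
grasp_force: 0.0
```

Call:
jog_arm --steps '[[[0, 0, -1], [0, 0, 0]], [[0, 0, -1], [0, 0, 0]], [[0, 0, -1], [0, 0, 0]], [[0, 0, -1], [0, 0, 0]], [[0, 0, -1], [0, 0, 0]], [[0, 0, -0.8], [0, 0, 0]], [[0, 0, 0], [0, 0, 0]], [[0, 0, 0], [0, 0, 0]]]'

```text
time_s: 3.3
tcp_pos: [0.5896, -0.2005, 0.0603]
tcp_rot: [-0.001, 0.236, 0.972, 0.0]
wrist_force: [-0.1, -0.4, 0.4]
grip_width: 0.0448
grasp_force: 0.0
```

Call:
jog_arm --steps '[[[0, 0, -1], [0, 0, 0]], [[0, 0, -0.6], [0, 0, 0]], [[0, 0, -0.35], [0, 0, 0]], [[0, 0, 0], [0, 0, 0]]]'

```text
time_s: 3.7
tcp_pos: [0.5892, -0.2003, 0.0108]
tcp_rot: [-0.001, 0.236, 0.972, 0.0]
wrist_force: [-0.8, -0.1, 0.1]
grip_width: 0.045
grasp_force: 0.0
```

Call:
jog_arm --steps '[[[0, 0, 0], [0, 0, 0]], [[0, 0, 0], [0, 0, 0]], [[0, 0, 0], [0, 0, 0]], [[0, 0, 0], [0, 0, 0]], [[0, 0, 0], [0, 0, 0]], [[0, 0, 0], [0, 0, 0]]]' --hand 0 --squeeze 60

```text
time_s: 4.3
tcp_pos: [0.5904, -0.2008, 0.0124]
tcp_rot: [0.0, 0.236, 0.972, -0.0]
wrist_force: [-0.6, 0.7, -0.1]
grip_width: 0.0
grasp_force: 0.0
```

```bash
cat >> h.py <<'E'
def zoom(n,f,x0,y0,w,h,s,grid=None):
    c=camera(n); im=c['image'][:,:,::-1]
    cv2.imwrite('pics/'+f,cv2.resize(im[y0:y0+h,x0:x0+w],None,fx=s,fy=s,interpolation=cv2.INTER_CUBIC)); return c
E
python3 - <<'E'
from h import *
zoom('scene','g1.png',190,110,160,150,3.5)
c=zoom('top','g2.png',190,120,150,150,3.5)
a=cv2.imread('pics/g1.png');b=cv2.imread('pics/g2.png')[:, :,:]
cv2.imwrite('pics/g.png',cv2.resize(np.hstack([a,b]),(800,int(800*a.shape[0]/(a.shape[1]+b.shape[1])))))
print(r.sense()['tcp_pos'],r.sense()['grip_width'])
E
```

```text
[ 0.59027177 -0.2007608   0.01219759] 0.00030076125418741155
```

View pics/g.png

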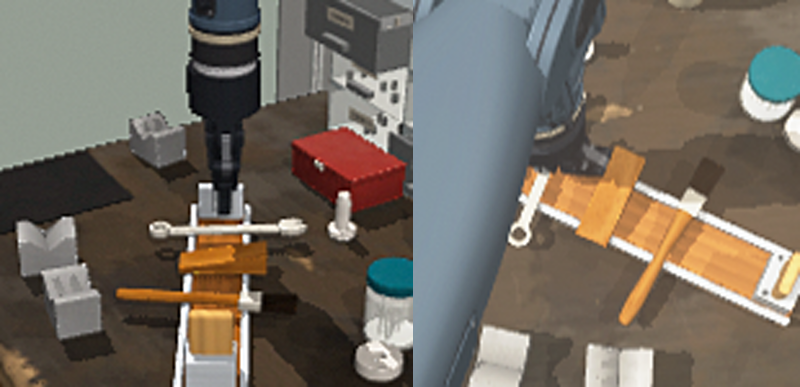

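The view shows the closed fingers behind the spanner, on the end-stop side. I'll check where the TCP projects and triangulate the spanner from the two views.

Run:
```python
from h import *
c=np.load('scene.npy',allow_pickle=True).item();t=np.load('top.npy',allow_pickle=True).item()
p=[.590,-.201,.012]
print('tcp in g.png scene', (proj(c,p)-[190,110])*3.5*800/(310*3.5))
print('top zoom z.png', (proj(t,[.5915,-.201,.022])-[125,120])*3.3)
S=lambda u,v:(190+u*310/800,110+v*310/800)
for q in [(160,230),(297,228)]: print(ray(c,*S(*q),.022).round(3),'now')
# initial
Z=lambda u,v:(190+u/4.5,150+v/4.5)
for q in [(278,220),(520,215)]: print(ray(c,*Z(*q),.022).round(3),'initial scene')
for n,q,z in [('A',[(33,205),(132,200)],.042)]:
  print(n,[ray(c,*Z(*a),z).round(3) for a in q])
print('endstop scene top corners',[ray(c,*Z(*a),.045).round(3) for a in [(346,143),(424,141)]])
print('tray -y corners',[ray(c,*Z(*a),.016).round(3) for a in [(303,517),(432,518)]])
```

```text
tcp in g.png scene [222.21064594 234.54920944]
top zoom z.png [384.62416448 213.82697175]
[ 0.528 -0.174  0.022] now
[ 0.659 -0.243  0.022] now
[ 0.528 -0.173  0.022] initial scene
[ 0.662 -0.241  0.022] initial scene
A [array([ 0.391, -0.113,  0.042]), array([ 0.446, -0.138,  0.042])]
endstop scene top corners [array([ 0.592, -0.143,  0.045]), array([ 0.637, -0.165,  0.045])]
tray -y corners [array([ 0.411, -0.428,  0.016]), array([ 0.467, -0.46 ,  0.016])]
```

Run:
```python
from h import *
c=zoom('scene','g3.png',240,150,80,70,9)
```

```text
(no output)
```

View pics/g3.png

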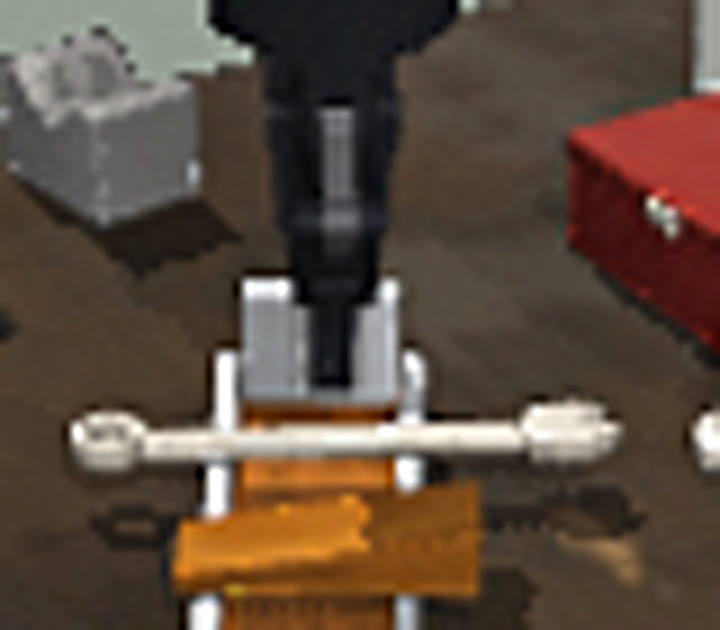

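The zoom shows the shut fingertips ending at (333,390), which is scene pixel (277,193). That is about 7.5 px above where the reported TCP should project, so the fingers are above the spanner. I'll work out the height and check it against the starting image.

Run:
```python
from h import *
c=np.load('scene.npy',allow_pickle=True).item()
for z in (.012,.02,.03,.036,.042): print(z,proj(c,[.590,-.201,z]).round(1))
print('along +y tray 25mm',proj(c,[.603,-.18,.012]).round(1))
print('start tcp',proj(c,[.2061,-.4822,.2048])*800/512, 'up13',proj(c,[.2061,-.4822,.218])*800/512)
y=np.array([.392,-.92,0])*.0425
print([ (proj(c,np.array([.2061,-.4822,.218])+k*y)*800/512).round(0) for k in(-1,1)])
s=r.sense();print({k:np.round(v,3) for k,v in s.items()})
```

```text
0.012 [276.1 200.9]
0.02 [276.1 198.4]
0.03 [276.1 195.4]
0.036 [276.2 193.5]
0.042 [276.2 191.6]
along +y tray 25mm [276.4 196.4]
start tcp [262.04555045 366.06834399] up13 [260.667788   356.46771741]
[array([236., 344.]), array([287., 370.])]
{'time_s': np.float64(4.45), 'joint_positions': array([-0.435,  0.343,  0.052,  1.279, -0.   ,  0.041]), 'qvel': array([-0.001,  0.001,  0.   ,  0.   ,  0.001,  0.   ]), 'joint_torque': array([ -0.   , -44.17 ,  31.218,   0.   ,  -0.   ,   0.   ]), 'tcp_pos': array([ 0.59 , -0.201,  0.012]), 'tcp_rot': array([-0.   ,  0.236,  0.972,  0.   ]), 'wrist_force': array([ 0.741, -0.515,  0.177]), 'wrist_torque': array([-0.018, -0.039,  0.024]), 'grasp_force': np.float64(0.0), 'grip_width': np.float64(-0.0)}
```

The start image shows the same offset: the real tips sit about 24 mm above the reported TCP. I'll open and go down in small steps, watching the force.

Call:
jog_arm --steps '[[[0, 0, 0], [0, 0, 0]], [[0, 0, 0], [0, 0, 0]], [[0, 0, 0], [0, 0, 0]], [[0, -0.1, 0], [0, 0, 0]], [[0, -0.1, -0.2], [0, 0, 0]], [[0, 0, -0.2], [0, 0, 0]], [[0, 0, 0], [0, 0, 0]]]' --hand 45

```text
time_s: 5.15
tcp_pos: [0.5892, -0.2055, 0.0006]
tcp_rot: [-0.001, 0.236, 0.972, 0.0]
wrist_force: [-0.6, -0.6, -0.3]
grip_width: 0.0445
grasp_force: 0.0
```

Call:
jog_arm --steps '[[[0, 0, -0.2], [0, 0, 0]], [[0, 0, 0], [0, 0, 0]], [[0, 0, 0], [0, 0, 0]]]'

```text
time_s: 5.45
tcp_pos: [0.59, -0.2056, -0.0031]
tcp_rot: [-0.0, 0.236, 0.972, 0.0]
wrist_force: [0.7, -0.1, -0.3]
grip_width: 0.0449
grasp_force: 0.0
```

Call:
jog_arm --steps '[[[0, 0, 0], [0, 0, 0]], [[0, 0, 0], [0, 0, 0]], [[0, 0, 0], [0, 0, 0]], [[0, 0, 0], [0, 0, 0]], [[0, 0, 0], [0, 0, 0]], [[0, 0, 0], [0, 0, 0]], [[0, 0, 0], [0, 0, 0]]]' --hand 0

```text
time_s: 6.15
tcp_pos: [0.5903, -0.2058, -0.0028]
tcp_rot: [0.0, 0.236, 0.972, 0.0]
wrist_force: [0.4, 0.0, 0.2]
grip_width: 0.0
grasp_force: 0.0
```

Call:
jog_arm --steps '[[[0, 0, 0], [0, 0, 0]], [[0, 0, 0], [0, 0, 0]], [[0, 0, 0], [0, 0, 0]], [[0, 0, -0.2], [0, 0, 0]], [[0, 0, -0.2], [0, 0, 0]], [[0, 0, 0], [0, 0, 0]]]' --hand 45

```text
time_s: 6.75
tcp_pos: [0.5892, -0.2053, -0.0144]
tcp_rot: [-0.001, 0.236, 0.972, 0.0]
wrist_force: [-0.6, -0.2, -0.8]
grip_width: 0.045
grasp_force: 0.0
```

Call:
jog_arm --steps '[[[0, 0, 0], [0, 0, 0]], [[0, 0, 0], [0, 0, 0]], [[0, 0, 0], [0, 0, 0]], [[0, 0, 0], [0, 0, 0]], [[0, 0, 0], [0, 0, 0]], [[0, 0, 0], [0, 0, 0]], [[0, 0, 0], [0, 0, 0]]]' --hand 0

```text
time_s: 7.45
tcp_pos: [0.5905, -0.2059, -0.0125]
tcp_rot: [0.0, 0.236, 0.972, -0.0]
wrist_force: [-0.1, 0.5, 1.5]
grip_width: 0.0088
grasp_force: 58.7
```

The spanner is gripped: 8.8 mm opening, 59 N. I'll lift it and carry it to the mat.

Call:
jog_arm --steps '[[[0, 0, 0.2], [0, 0, 0]], [[0, 0, 0.5], [0, 0, 0]], [[0, 0, 0.9], [0, 0, 0]], [[0, 0, 0.9], [0, 0, 0]], [[0, 0, 0.9], [0, 0, 0]], [[0, 0, 0.9], [0, 0, 0]], [[0, 0, 0], [0, 0, 0]]]'

```text
time_s: 8.15
tcp_pos: [0.5932, -0.2072, 0.1002]
tcp_rot: [0.004, 0.236, 0.972, -0.001]
wrist_force: [0.5, -0.6, -0.4]
grip_width: 0.0086
grasp_force: 58.6
```

Call:
jog_arm --steps '[[[-0.47, 0.87, 0], [0, 0, 0.38]], [[-0.47, 0.87, 0], [0, 0, 0.38]], [[-0.47, 0.87, 0], [0, 0, 0.38]], [[-0.47, 0.87, 0], [0, 0, 0.38]], [[-0.47, 0.87, 0], [0, 0, 0.38]], [[-0.47, 0.87, 0], [0, 0, 0.38]], [[-0.47, 0.87, 0], [0, 0, 0.38]], [[-0.47, 0.87, 0], [0, 0, 0.38]], [[-0.47, 0.87, 0], [0, 0, 0.38]], [[-0.47, 0.87, 0], [0, 0, 0.38]], [[-0.47, 0.87, 0], [0, 0, 0.38]], [[-0.47, 0.87, 0], [0, 0, 0.38]]]'

```text
time_s: 9.35
tcp_pos: [0.448, 0.056, 0.0936]
tcp_rot: [-0.001, -0.002, 1.0, 0.0]
wrist_force: [-0.4, 1.2, -0.8]
grip_width: 0.0087
grasp_force: 58.6
```

Call:
jog_arm --steps '[[[0, 0, 0], [0, 0, 0]], [[0, 0, 0], [0, 0, 0]]]'

```text
time_s: 9.55
tcp_pos: [0.4488, 0.0554, 0.094]
tcp_rot: [-0.0, -0.001, 1.0, -0.0]
wrist_force: [0.2, 0.5, -0.9]
grip_width: 0.0088
grasp_force: 58.7
```

Run:
```python
from h import *
a=zoom('scene','h1.png',170,60,160,200,3);b=zoom('top','h2.png',125,100,160,200,3)
np.save('t1.npy',b,allow_pickle=True)
cv2.imwrite('pics/h.png',cv2.resize(np.hstack([cv2.imread('pics/h1.png'),cv2.imread('pics/h2.png')]),(800,500)))
```

```text
(no output)
```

View pics/h.png

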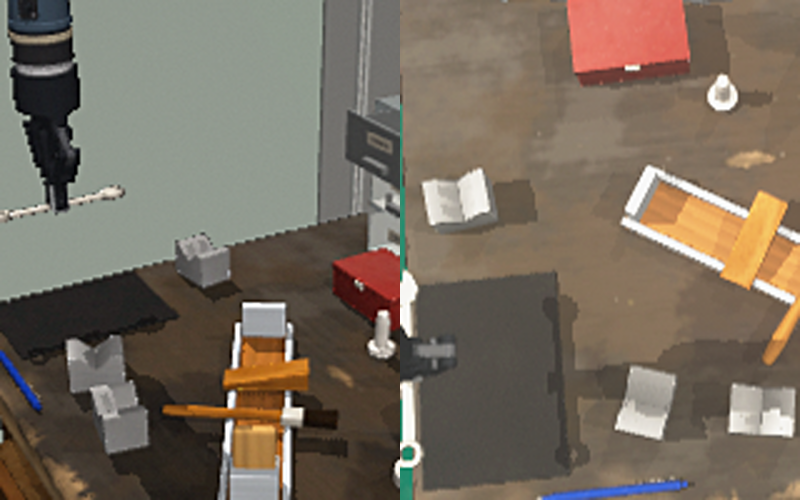

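Run:
```python
from h import *
c=np.load('t1.npy',allow_pickle=True).item()
for z in(.125,.135):print([ray(c,*p,z).round(3) for p in[(128.2,282),(127,216)]])
print(proj(c,[.449,.055,.118]), 'gripper px ~',(125+30/2.5,100+352/2.5))
```

```text
[array([0.377, 0.057, 0.125]), array([0.519, 0.055, 0.125])]
[array([0.377, 0.054, 0.135]), array([0.517, 0.052, 0.135])]
[129.04648396 248.35363228] gripper px ~ (137.0, 240.8)
```

The spanner hangs at y≈0.055, x 0.38–0.52, over the mat. Lowering it.

Call:
jog_arm --steps '[[[0, 0, -0.9], [0, 0, 0]], [[0, 0, -0.9], [0, 0, 0]], [[0, 0, -0.9], [0, 0, 0]], [[0, 0, -0.9], [0, 0, 0]], [[0, 0, -0.5], [0, 0, 0]], [[0, 0, -0.2], [0, 0, 0]], [[0, 0, -0.1], [0, 0, 0]], [[0, 0, -0.1], [0, 0, 0]], [[0, 0, 0], [0, 0, 0]]]'

```text
time_s: 10.55
tcp_pos: [0.4501, 0.0552, -0.0171]
tcp_rot: [0.001, -0.001, 1.0, -0.0]
wrist_force: [-0.5, 0.1, -0.6]
grip_width: 0.0089
grasp_force: 58.7
```

Call:
jog_arm --steps '[[[0, 0, -0.1], [0, 0, 0]], [[0, 0, 0], [0, 0, 0]], [[0, 0, 0], [0, 0, 0]]]'

```text
time_s: 10.85
tcp_pos: [0.4495, 0.0553, -0.0201]
tcp_rot: [0.0, -0.001, 1.0, -0.0]
wrist_force: [-0.7, 0.3, -0.8]
grip_width: 0.0089
grasp_force: 58.7
```

Call:
jog_arm --steps '[[[0, 0, -0.08], [0, 0, 0]], [[0, 0, 0], [0, 0, 0]]]'

```text
time_s: 11.05
tcp_pos: [0.4498, 0.0552, -0.0219]
tcp_rot: [0.001, -0.001, 1.0, -0.0]
wrist_force: [-0.3, 0.3, 2.1]
grip_width: 0.0087
grasp_force: 60.0
```

Call:
jog_arm --steps '[[[0, 0, 0], [0, 0, 0]], [[0, 0, 0], [0, 0, 0]], [[0, 0, 0], [0, 0, 0]], [[0, 0, 0.4], [0, 0, 0]], [[0, 0, 1], [0, 0, 0]], [[0, 0, 1], [0, 0, 0]], [[0, 0, 1], [0, 0, 0]], [[0, 0, 0.8], [0, 0, 0]]]' --hand 35

```text
time_s: 11.85
tcp_pos: [0.45, 0.0552, 0.0851]
tcp_rot: [0.001, -0.001, 1.0, -0.0]
wrist_force: [0.7, -0.1, 0.4]
grip_width: 0.0351
grasp_force: 0.0
```

Call:
jog_arm --steps '[[[0.33, -0.97, 0], [0, 0, -0.39]], [[0.33, -0.97, 0], [0, 0, -0.39]], [[0.33, -0.97, 0], [0, 0, -0.39]], [[0.33, -0.97, 0], [0, 0, -0.39]], [[0.33, -0.97, 0], [0, 0, -0.39]], [[0.33, -0.97, 0], [0, 0, -0.39]], [[0.33, -0.97, 0], [0, 0, -0.39]], [[0.33, -0.97, 0], [0, 0, -0.39]], [[0.33, -0.97, 0], [0, 0, -0.39]], [[0.33, -0.97, 0], [0, 0, -0.39]], [[0.33, -0.97, 0], [0, 0, -0.39]], [[0.33, -0.97, 0], [0, 0, -0.39]]]' --hand 60

```text
time_s: 13.05
tcp_pos: [0.5487, -0.2369, 0.0834]
tcp_rot: [0.0, 0.243, 0.97, -0.0]
wrist_force: [0.2, -0.4, 0.3]
grip_width: 0.0596
grasp_force: 0.0
```

Call:
jog_arm --steps '[[[0.3, -0.97, 0], [0, 0, -0.39]], [[0, 0, 0], [0, 0, 0]], [[0, 0, 0], [0, 0, 0]]]'

```text
time_s: 13.35
tcp_pos: [0.5557, -0.2603, 0.083]
tcp_rot: [-0.0, 0.262, 0.965, 0.0]
wrist_force: [0.9, 0.2, 0.6]
grip_width: 0.0605
grasp_force: 0.0
```

Run:
```python
from h import *
a=zoom('scene','h1.png',190,110,160,150,2.5);b=zoom('top','h2.png',125,120,160,150,2.5)
cv2.imwrite('pics/h3.png',np.hstack([cv2.imread('pics/h1.png'),cv2.imread('pics/h2.png')]))
```

```text
(no output)
```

View pics/h3.png

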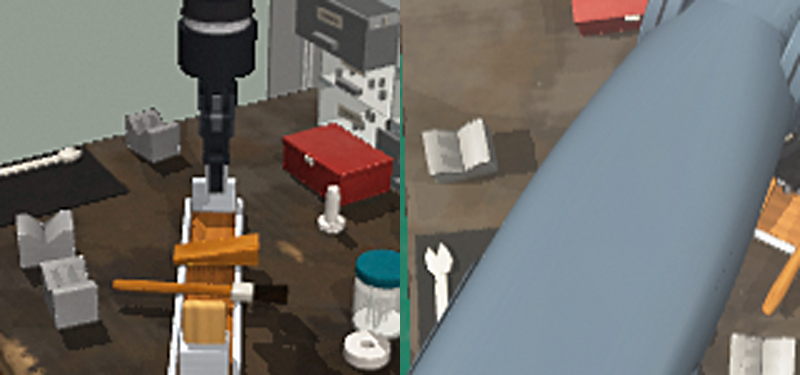

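The spanner lies on the mat. The fingers are lined up with the wedge, so I'll go down and grip it.

Call:
jog_arm --steps '[[[0, 0, -1], [0, 0, 0]], [[0, 0, -1], [0, 0, 0]], [[0, 0, -0.8], [0, 0, 0]], [[0, 0, -0.5], [0, 0, 0]], [[0, 0, -0.3], [0, 0, 0]], [[0, 0, -0.25], [0, 0, 0]], [[0, 0, 0], [0, 0, 0]]]'

```text
time_s: 14.15
tcp_pos: [0.5557, -0.2597, -0.0138]
tcp_rot: [-0.0, 0.261, 0.965, 0.0]
wrist_force: [0.6, 0.3, 0.9]
grip_width: 0.0602
grasp_force: 0.0
```

Call:
jog_arm --steps '[[[0, 0, 0], [0, 0, 0]], [[0, 0, 0], [0, 0, 0]], [[0, 0, 0], [0, 0, 0]], [[0, 0, 0], [0, 0, 0]], [[0, 0, 0], [0, 0, 0]], [[0, 0, 0], [0, 0, 0]]]' --hand 0 --squeeze 50

```text
time_s: 14.75
tcp_pos: [0.5568, -0.2607, -0.0121]
tcp_rot: [0.001, 0.262, 0.965, -0.0]
wrist_force: [-0.4, -0.5, 5.2]
grip_width: 0.0309
grasp_force: 50.2
```

Call:
jog_arm --steps '[[[0, 0, 0.2], [0, 0, 0]], [[0, 0, 0.5], [0, 0, 0]], [[0, 0, 0.9], [0, 0, 0]], [[0, 0, 0.9], [0, 0, 0]], [[0, 0, 0.9], [0, 0, 0]], [[0, 0, 0.9], [0, 0, 0]], [[0, 0, 0], [0, 0, 0]]]'

```text
time_s: 15.45
tcp_pos: [0.558, -0.2614, 0.0985]
tcp_rot: [0.004, 0.262, 0.965, -0.001]
wrist_force: [1.0, -1.1, -0.5]
grip_width: 0.0308
grasp_force: 49.5
```

Call:
jog_arm --steps '[[[-0.36, 0.885, 0], [0, 0, 0.42]], [[-0.36, 0.885, 0], [0, 0, 0.42]], [[-0.36, 0.885, 0], [0, 0, 0.42]], [[-0.36, 0.885, 0], [0, 0, 0.42]], [[-0.36, 0.885, 0], [0, 0, 0.42]], [[-0.36, 0.885, 0], [0, 0, 0.42]], [[-0.36, 0.885, 0], [0, 0, 0.42]], [[-0.36, 0.885, 0], [0, 0, 0.42]], [[-0.36, 0.885, 0], [0, 0, 0.42]], [[-0.36, 0.885, 0], [0, 0, 0.42]], [[-0.36, 0.885, 0], [0, 0, 0.42]], [[-0.36, 0.885, 0], [0, 0, 0.42]]]'

```text
time_s: 16.65
tcp_pos: [0.4463, 0.0065, 0.0925]
tcp_rot: [-0.001, -0.0, 1.0, 0.0]
wrist_force: [0.4, -0.3, -0.2]
grip_width: 0.0307
grasp_force: 49.6
```

Call:
jog_arm --steps '[[[0, 0, 0], [0, 0, 0]], [[0, 0, -0.9], [0, 0, 0]], [[0, 0, -0.9], [0, 0, 0]], [[0, 0, -0.9], [0, 0, 0]], [[0, 0, -0.8], [0, 0, 0]], [[0, 0, -0.5], [0, 0, 0]], [[0, 0, -0.2], [0, 0, 0]], [[0, 0, 0], [0, 0, 0]]]'

```text
time_s: 17.45
tcp_pos: [0.4471, 0.0053, -0.0119]
tcp_rot: [-0.001, 0.001, 1.0, 0.0]
wrist_force: [-0.0, 0.1, -0.8]
grip_width: 0.0308
grasp_force: 49.6
```

Call:
jog_arm --steps '[[[0, 0, -0.2], [0, 0, 0]], [[0, 0, -0.15], [0, 0, 0]], [[0, 0, 0], [0, 0, 0]]]'

```text
time_s: 17.75
tcp_pos: [0.4479, 0.0055, -0.0198]
tcp_rot: [0.0, 0.001, 1.0, -0.0]
wrist_force: [-0.7, -0.2, -1.4]
grip_width: 0.0306
grasp_force: 49.6
```

Call:
jog_arm --steps '[[[0, 0, 0], [0, 0, 0]], [[0, 0, 0], [0, 0, 0]], [[0, 0, 0], [0, 0, 0]], [[0, 0, 0.4], [0, 0, 0]], [[0, 0, 1], [0, 0, 0]], [[0, 0, 1], [0, 0, 0]], [[0, 0, 1], [0, 0, 0]], [[0, 0, 0.8], [0, 0, 0]]]' --hand 44

```text
time_s: 18.55
tcp_pos: [0.4486, 0.0054, 0.0878]
tcp_rot: [0.001, 0.001, 1.0, -0.0]
wrist_force: [0.3, -0.3, 0.0]
grip_width: 0.0441
grasp_force: 0.0
```

Call:
jog_arm --steps '[[[0.19, -0.97, 0], [0, 0, -0.45]], [[0.19, -0.97, 0], [0, 0, -0.45]], [[0.19, -0.97, 0], [0, 0, -0.45]], [[0.19, -0.97, 0], [0, 0, -0.45]], [[0.19, -0.97, 0], [0, 0, -0.45]], [[0.19, -0.97, 0], [0, 0, -0.45]], [[0.19, -0.97, 0], [0, 0, -0.45]], [[0.19, -0.97, 0], [0, 0, -0.45]], [[0.19, -0.97, 0], [0, 0, -0.45]], [[0.19, -0.97, 0], [0, 0, -0.45]], [[0.19, -0.97, 0], [0, 0, -0.45]], [[0.19, -0.97, 0], [0, 0, -0.45]]]' --hand 55

```text
time_s: 19.75
tcp_pos: [0.5051, -0.2867, 0.0861]
tcp_rot: [0.0, 0.281, 0.96, -0.0]
wrist_force: [0.6, 0.2, 0.3]
grip_width: 0.0546
grasp_force: 0.0
```

Call:
jog_arm --steps '[[[0.17, -0.97, 0], [0, 0, -0.45]], [[0, 0, 0], [0, 0, 0]], [[0, 0, 0], [0, 0, 0]]]'

```text
time_s: 20.05
tcp_pos: [0.509, -0.3101, 0.0856]
tcp_rot: [0.0, 0.302, 0.953, 0.0]
wrist_force: [0.5, -0.6, 0.1]
grip_width: 0.0547
grasp_force: 0.0
```

Run:
```python
from h import *
c=np.load('scene.npy',allow_pickle=True).item()
Z=lambda u,v:(190+u/4.5,150+v/4.5)
for q in [(205,330),(310,337),(415,343)]: print(ray(c,*Z(*q),.022).round(3))
```

```text
[ 0.436 -0.261  0.022]
[ 0.485 -0.296  0.022]
[ 0.534 -0.33   0.022]
```

Call:
jog_arm --steps '[[[0, 0, -1], [0, 0, 0]], [[0, -0.05, -1], [0, 0, 0]], [[0, 0, -0.8], [0, 0, 0]], [[0, 0, -0.6], [0, 0, 0]], [[0, 0, -0.3], [0, 0, 0]], [[0, 0, -0.22], [0, 0, 0]], [[0, 0, 0], [0, 0, 0]]]'

```text
time_s: 20.75
tcp_pos: [0.509, -0.3107, -0.0129]
tcp_rot: [-0.0, 0.302, 0.953, 0.0]
wrist_force: [-0.6, 0.7, 0.3]
grip_width: 0.0551
grasp_force: 0.0
```

Call:
jog_arm --steps '[[[0, 0, 0], [0, 0, 0]], [[0, 0, 0], [0, 0, 0]], [[0, 0, 0], [0, 0, 0]], [[0, 0, 0], [0, 0, 0]], [[0, 0, 0], [0, 0, 0]], [[0, 0, 0], [0, 0, 0]], [[0, 0, 0], [0, 0, 0]]]' --hand 0 --squeeze 50

```text
time_s: 21.45
tcp_pos: [0.5098, -0.3117, -0.0116]
tcp_rot: [0.001, 0.302, 0.953, -0.0]
wrist_force: [-0.2, -0.1, 5.2]
grip_width: 0.0148
grasp_force: 49.1
```

Call:
jog_arm --steps '[[[0, 0, 0.2], [0, 0, 0]], [[0, 0, 0.5], [0, 0, 0]], [[0, 0, 0.9], [0, 0, 0]], [[0, 0, 0.9], [0, 0, 0]], [[0, 0, 0.9], [0, 0, 0]], [[0, 0, 0.9], [0, 0, 0]], [[0, 0, 0], [0, 0, 0]]]'

```text
time_s: 22.15
tcp_pos: [0.5112, -0.3127, 0.0994]
tcp_rot: [0.004, 0.302, 0.953, -0.001]
wrist_force: [0.7, 0.1, 0.7]
grip_width: 0.0147
grasp_force: 48.9
```

Call:
jog_arm --steps '[[[-0.2, 0.91, 0], [0, 0, 0.49]], [[-0.2, 0.91, 0], [0, 0, 0.49]], [[-0.2, 0.91, 0], [0, 0, 0.49]], [[-0.2, 0.91, 0], [0, 0, 0.49]], [[-0.2, 0.91, 0], [0, 0, 0.49]], [[-0.2, 0.91, 0], [0, 0, 0.49]], [[-0.2, 0.91, 0], [0, 0, 0.49]], [[-0.2, 0.91, 0], [0, 0, 0.49]], [[-0.2, 0.91, 0], [0, 0, 0.49]], [[-0.2, 0.91, 0], [0, 0, 0.49]], [[-0.2, 0.91, 0], [0, 0, 0.49]], [[-0.2, 0.91, 0], [0, 0, 0.49]]]'

```text
time_s: 23.35
tcp_pos: [0.4479, -0.0369, 0.0934]
tcp_rot: [-0.001, -0.002, 1.0, 0.0]
wrist_force: [-0.4, -0.1, -0.1]
grip_width: 0.0142
grasp_force: 48.9
```

Call:
jog_arm --steps '[[[0, 0, 0], [0, 0, 0]], [[0, 0, -0.9], [0, 0, 0]], [[0, 0, -0.9], [0, 0, 0]], [[0, 0, -0.9], [0, 0, 0]], [[0, 0, -0.8], [0, 0, 0]], [[0, 0, -0.5], [0, 0, 0]], [[0, 0, -0.3], [0, 0, 0]], [[0, 0, -0.2], [0, 0, 0]], [[0, 0, 0], [0, 0, 0]]]'

```text
time_s: 24.25
tcp_pos: [0.4489, -0.0382, -0.018]
tcp_rot: [-0.0, -0.001, 1.0, -0.0]
wrist_force: [0.4, 0.0, -0.5]
grip_width: 0.0148
grasp_force: 48.9
```

Call:
jog_arm --steps '[[[0, 0, 0], [0, 0, 0]], [[0, 0, 0], [0, 0, 0]], [[0, 0, 0], [0, 0, 0]], [[0, 0, 0.4], [0, 0, 0]], [[0, 0, 1], [0, 0, 0]], [[0, 0, 1], [0, 0, 0]], [[0, 0, 1], [0, 0, 0]], [[0, 0, 1], [0, 0, 0]], [[0, 0, 1], [0, 0, 0]], [[0, 0, 0], [0, 0, 0]]]' --hand 28

```text
time_s: 25.25
tcp_pos: [0.4522, -0.0387, 0.1225]
tcp_rot: [0.005, -0.001, 1.0, -0.001]
wrist_force: [-0.2, 0.5, 0.5]
grip_width: 0.0278
grasp_force: 0.0
```

Run:
```python
from h import *
c=zoom('top','k.png',125,120,240,180,3.3)
np.save('t2.npy',c,allow_pickle=True)
```

```text
(no output)
```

View pics/k.png

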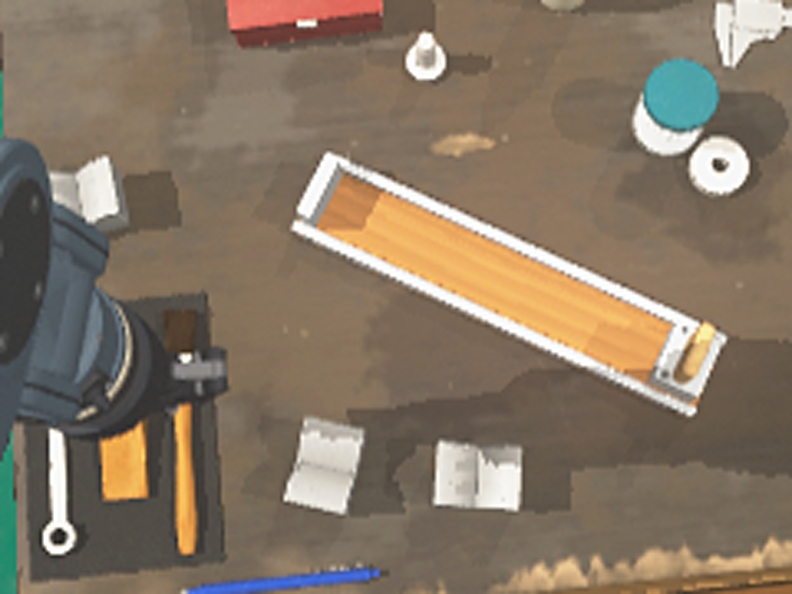

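The tray is clear and the spanner, wedge and brush all lie on the mat (left side of the picture). I'll fit the tray axis from the rail profiles and the blocks from white masks.

```bash
cat >> h.py <<'E'
def blocks(c,show=True):
    im=c['image'].astype(int);mn=im.min(2);sp=im.max(2)-mn
    m=((mn>125)&(sp<40)).astype(np.uint8)
    n,l,st,ce=cv2.connectedComponentsWithStats(m); out=[]
    for i in range(1,n):
        if st[i,4]<150 or st[i,4]>1200: continue
        u,v=ce[i]
        vs,us=np.where(l==i)
        P=np.array([ray(c,a,b,.042)[:2] for a,b in zip(us,vs)])
        if not(.25<P[:,0].mean()<.75 and -.55<P[:,1].mean()<.2): continue
        (x,y),(w,h),a=cv2.minAreaRect((P*1000).astype(np.float32))
        if w<h: a+=90;w,h=h,w
        if 50<w<80 and 35<h<60: out.append((round(x),round(y),round(w),round(h),round((a+90)%180-90,1)))
    return out
E
python3 - <<'E'
from h import *
c=np.load('t2.npy',allow_pickle=True).item();c0=np.load('top.npy',allow_pickle=True).item()
print('now',blocks(c),'\nt0',blocks(c0))
im=c['image'].astype(np.float32)
th=np.radians(59.1);Y=np.array([np.cos(th),np.sin(th)]);X=np.array([Y[1],-Y[0]]);o=np.array([.5305,-.289])
b=im[:,:,2]
xs=np.arange(-.045,.0451,.0005);F=[];N=[]
for y in np.arange(-.09,.1,.01):
    px=np.array([proj(c,[*(o+x*X+y*Y),.016]) for x in xs],np.float32)
    p=cv2.remap(b,px[:,0].reshape(1,-1),px[:,1].reshape(1,-1),cv2.INTER_LINEAR)[0]
    w=p>150; f=xs[w&(xs>0)];n=xs[w&(xs<0)]
    F.append((y,f.min(),f.max()));N.append((y,n.min(),n.max()))
for q in(F,N):
    q=np.array(q);
    for k in(1,2):
        s,i=np.polyfit(q[:,0],q[:,k],1);print('slope deg',np.degrees(s).round(2),'off mm',(i*1e3).round(2))
E
```

```text
now [(631, -411, 53, 35, 50.7), (409, -141, 60, 45, -19.4), (391, -248, 60, 45, 80.3)] 
t0 [(631, -411, 53, 35, 50.7), (625, 28, 61, 50, -82.6), (410, -141, 62, 45, -19.3), (391, -248, 60, 46, 80.7)]
slope deg 0.59 off mm 25.03
slope deg 0.4 off mm 34.42
slope deg 0.26 off mm -33.68
slope deg 0.58 off mm -24.61
```

Tray axis is at 58.65° with its centre near (0.531, -0.289). The V blocks are unmoved at (0.409, -0.141), (0.391, -0.248) and (0.625, 0.027). Picking A.

Call:
jog_arm --steps '[[[-0.28, -0.68, 0], [0, 0, -0.54]], [[-0.28, -0.68, 0], [0, 0, -0.54]], [[-0.28, -0.68, 0], [0, 0, -0.54]], [[-0.28, -0.68, 0], [0, 0, -0.54]], [[-0.28, -0.68, 0], [0, 0, -0.54]], [[-0.28, -0.68, 0], [0, 0, -0.54]], [[0, 0, 0], [0, 0, 0]], [[0, 0, 0], [0, 0, 0]]]' --hand 66 --squeeze 60

```text
time_s: 26.1
tcp_pos: [0.4065, -0.1397, 0.1164]
tcp_rot: [-0.001, 0.168, 0.986, 0.001]
wrist_force: [-0.3, 0.1, 0.6]
grip_width: 0.0661
grasp_force: 0.0
```

Call:
jog_arm --steps '[[[0, 0, -1], [0, 0, 0]], [[0, 0, -1], [0, 0, 0]], [[0, 0, -1], [0, 0, 0]], [[0, 0, -1], [0, 0, 0]], [[0, 0, -0.5], [0, 0, 0]], [[0, 0, -0.3], [0, 0, 0]], [[0, 0, -0.2], [0, 0, 0]], [[0, 0, 0], [0, 0, 0]], [[0, 0, 0], [0, 0, 0]]]'

```text
time_s: 27.0
tcp_pos: [0.4079, -0.1404, -0.0068]
tcp_rot: [0.001, 0.168, 0.986, -0.0]
wrist_force: [-0.4, 0.4, -0.1]
grip_width: 0.0664
grasp_force: 0.0
```

Call:
jog_arm --steps '[[[0, 0, 0], [0, 0, 0]], [[0, 0, 0], [0, 0, 0]], [[0, 0, 0], [0, 0, 0]], [[0, 0, 0], [0, 0, 0]], [[0, 0, 0], [0, 0, 0]]]' --hand 0

```text
time_s: 27.5
tcp_pos: [0.4082, -0.1407, -0.0065]
tcp_rot: [0.001, 0.168, 0.986, -0.0]
wrist_force: [-0.5, 0.1, 5.8]
grip_width: 0.0425
grasp_force: 63.1
```

Run:
```python
from h import *
zoom('scene','m.png',190,100,120,120,5)
```

```text
(no output)
```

View pics/m.png

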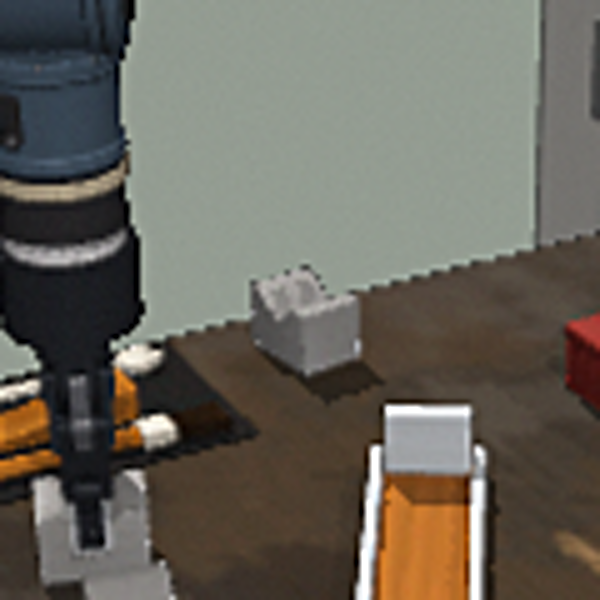

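The grip closes at 42.5 mm, so the 44 mm side is across the pads and the 60 mm side goes along the channel. Lifting and carrying it above the slot next to the stop.

Call:
jog_arm --steps '[[[0, 0, 0.2], [0, 0, 0]], [[0, 0, 0.5], [0, 0, 0]], [[0, 0, 0.9], [0, 0, 0]], [[0, 0, 0.9], [0, 0, 0]], [[0, 0, 0.9], [0, 0, 0]], [[0, 0, 0], [0, 0, 0]]]'

```text
time_s: 28.15
tcp_pos: [0.4093, -0.1412, 0.0807]
tcp_rot: [0.003, 0.168, 0.986, -0.001]
wrist_force: [1.3, 0.2, -2.6]
grip_width: 0.0424
grasp_force: 62.3
```

Call:
jog_arm --steps '[[[0.52, -0.15, 0], [0, 0, 0.93]], [[0.52, -0.15, 0], [0, 0, 0.93]], [[0.52, -0.15, 0], [0, 0, 0.93]], [[0.52, -0.15, 0], [0, 0, 0.93]], [[0.52, -0.15, 0], [0, 0, 0.93]], [[0.52, -0.15, 0], [0, 0, 0.93]], [[0.52, -0.15, 0], [0, 0, 0.93]], [[0.52, -0.15, 0], [0, 0, 0.93]], [[0.52, -0.15, 0], [0, 0, 0.93]], [[0.52, -0.15, 0], [0, 0, 0.93]], [[0.52, -0.15, 0], [0, 0, 0.93]], [[0.52, -0.15, 0], [0, 0, 0.93]]]'

```text
time_s: 29.35
tcp_pos: [0.5623, -0.1846, 0.0749]
tcp_rot: [-0.001, -0.406, 0.914, 0.001]
wrist_force: [-0.0, -0.2, -3.0]
grip_width: 0.0422
grasp_force: 62.2
```

Call:
jog_arm --steps '[[[0.51, -0.15, 0], [0, 0, 0.92]], [[0.51, -0.15, 0], [0, 0, 0.92]], [[0, 0, 0], [0, 0, 0]], [[0, 0, 0], [0, 0, 0]], [[0, 0, 0], [0, 0, 0]]]'

```text
time_s: 29.85
tcp_pos: [0.5873, -0.192, 0.0762]
tcp_rot: [-0.001, -0.489, 0.872, 0.001]
wrist_force: [-1.1, -0.2, -3.4]
grip_width: 0.0424
grasp_force: 62.2
```

Call:
jog_arm --steps '[[[0.09, -0.03, -0.9], [0, 0, 0]], [[0, 0, -0.9], [0, 0, 0]], [[0, 0, -0.5], [0, 0, 0]], [[0, 0, -0.2], [0, 0, 0]], [[0, 0, -0.1], [0, 0, 0]], [[0, 0, 0], [0, 0, 0]], [[0, 0, 0], [0, 0, 0]]]'

```text
time_s: 30.55
tcp_pos: [0.5917, -0.1937, 0.0135]
tcp_rot: [0.001, -0.49, 0.872, -0.001]
wrist_force: [0.9, 0.4, -2.5]
grip_width: 0.0425
grasp_force: 62.2
```

Call:
jog_arm --steps '[[[0, 0, -0.1], [0, 0, 0]], [[0, 0, -0.1], [0, 0, 0]], [[0, 0, 0], [0, 0, 0]]]'

```text
time_s: 30.85
tcp_pos: [0.5906, -0.1932, 0.0069]
tcp_rot: [-0.0, -0.49, 0.872, 0.0]
wrist_force: [-0.7, 0.3, -3.3]
grip_width: 0.0427
grasp_force: 62.2
```

Call:
jog_arm --steps '[[[0, 0, -0.1], [0, 0, 0]], [[0, 0, -0.1], [0, 0, 0]], [[0, 0, 0], [0, 0, 0]]]'

```text
time_s: 31.15
tcp_pos: [0.5903, -0.1931, 0.0014]
tcp_rot: [-0.0, -0.49, 0.872, 0.0]
wrist_force: [-0.5, -0.8, -2.7]
grip_width: 0.0425
grasp_force: 62.2
```

Call:
jog_arm --steps '[[[0, 0, -0.08], [0, 0, 0]], [[0, 0, 0], [0, 0, 0]]]'

```text
time_s: 31.35
tcp_pos: [0.5906, -0.1932, -0.0002]
tcp_rot: [-0.0, -0.49, 0.872, 0.0]
wrist_force: [-0.0, -0.5, -3.0]
grip_width: 0.0427
grasp_force: 62.2
```

Call:
jog_arm --steps '[[[0, 0, -0.05], [0, 0, 0]], [[0, 0, 0], [0, 0, 0]]]'

```text
time_s: 31.55
tcp_pos: [0.5907, -0.1933, -0.0012]
tcp_rot: [-0.0, -0.49, 0.872, 0.0]
wrist_force: [0.6, 0.3, -3.0]
grip_width: 0.0427
grasp_force: 62.2
```

Call:
jog_arm --steps '[[[0, 0, 0], [0, 0, 0]], [[0, 0, 0], [0, 0, 0]], [[0, 0, 0], [0, 0, 0]], [[0, 0, 0.4], [0, 0, 0]], [[0, 0, 1], [0, 0, 0]], [[0, 0, 1], [0, 0, 0]], [[0, 0, 1], [0, 0, 0]], [[0, 0, 0.6], [0, 0, 0]], [[0, 0, 0], [0, 0, 0]]]' --hand 56

```text
time_s: 32.45
tcp_pos: [0.5931, -0.1943, 0.1031]
tcp_rot: [0.002, -0.49, 0.872, -0.003]
wrist_force: [0.4, -0.2, 0.1]
grip_width: 0.0559
grasp_force: 0.0
```

Run:
```python
from h import *
c=zoom('top','n.png',125,120,240,180,3.3)
print(blocks(c))
```

```text
[(631, -411, 52, 35, 50.7), (391, -248, 60, 46, 80.5)]
```

Call:
jog_arm --steps '[[[-0.9, -0.24, 0], [0, 0, 0.4]], [[-0.9, -0.24, 0], [0, 0, 0.4]], [[-0.9, -0.24, 0], [0, 0, 0.4]], [[-0.9, -0.24, 0], [0, 0, 0.4]], [[-0.9, -0.24, 0], [0, 0, 0.4]], [[-0.9, -0.24, 0], [0, 0, 0.4]], [[-0.9, -0.24, 0], [0, 0, 0.4]], [[-0.9, -0.24, 0], [0, 0, 0.4]], [[-0.9, -0.24, 0], [0, 0, 0.4]], [[0, 0, 0], [0, 0, 0]], [[0, 0, 0], [0, 0, 0]]]' --hand 66

```text
time_s: 33.6
tcp_pos: [0.3875, -0.2468, 0.0975]
tcp_rot: [0.0, -0.644, 0.765, 0.001]
wrist_force: [0.6, 0.2, -0.4]
grip_width: 0.066
grasp_force: 0.0
```

Call:
jog_arm --steps '[[[0, 0, -1], [0, 0, 0]], [[0, 0, -1], [0, 0, 0]], [[0, 0, -1], [0, 0, 0]], [[0, 0, -0.5], [0, 0, 0]], [[0, 0, 0], [0, 0, 0]], [[0, 0, 0], [0, 0, 0]]]'

```text
time_s: 34.2
tcp_pos: [0.3887, -0.2472, 0.0117]
tcp_rot: [0.0, -0.645, 0.764, -0.0]
wrist_force: [-0.8, 0.8, 0.5]
grip_width: 0.0662
grasp_force: 0.0
```

Call:
jog_arm --steps '[[[0.08, 0, -0.4], [0, 0, 0]], [[0, 0, -0.33], [0, 0, 0]], [[0, 0, 0], [0, 0, 0]]]'

```text
time_s: 34.5
tcp_pos: [0.3897, -0.2467, -0.0079]
tcp_rot: [-0.0, -0.645, 0.765, 0.001]
wrist_force: [0.1, 0.2, 0.2]
grip_width: 0.0657
grasp_force: 0.0
```

Call:
jog_arm --steps '[[[0, 0, 0], [0, 0, 0]], [[0, 0, 0], [0, 0, 0]], [[0, 0, 0], [0, 0, 0]], [[0, 0, 0], [0, 0, 0]], [[0, 0, 0], [0, 0, 0]], [[0, 0, 0], [0, 0, 0]]]' --hand 0

```text
time_s: 35.1
tcp_pos: [0.3907, -0.2477, -0.0063]
tcp_rot: [0.0, -0.644, 0.765, -0.001]
wrist_force: [0.7, -0.7, 2.7]
grip_width: 0.0429
grasp_force: 62.4
```

Call:
jog_arm --steps '[[[0, 0, 0.2], [0, 0, 0]], [[0, 0, 0.5], [0, 0, 0]], [[0, 0, 0.9], [0, 0, 0]], [[0, 0, 0.9], [0, 0, 0]], [[0, 0, 0.9], [0, 0, 0]], [[0, 0, 0], [0, 0, 0]]]'

```text
time_s: 35.7
tcp_pos: [0.3923, -0.249, 0.082]
tcp_rot: [0.001, -0.645, 0.765, -0.003]
wrist_force: [0.0, 0.1, -2.4]
grip_width: 0.0421
grasp_force: 61.9
```

Call:
jog_arm --steps '[[[0.81, 0, 0], [0, 0, -0.45]], [[0.81, 0, 0], [0, 0, -0.45]], [[0.81, 0, 0], [0, 0, -0.45]], [[0.81, 0, 0], [0, 0, -0.45]], [[0.81, 0, 0], [0, 0, -0.45]], [[0.81, 0, 0], [0, 0, -0.45]], [[0.81, 0, 0], [0, 0, -0.45]], [[0.81, 0, 0], [0, 0, -0.45]], [[0, 0, 0], [0, 0, 0]], [[0, 0, 0], [0, 0, 0]]]'

```text
time_s: 36.7
tcp_pos: [0.5513, -0.2466, 0.0763]
tcp_rot: [-0.001, -0.49, 0.872, 0.001]
wrist_force: [-0.2, 0.8, -3.4]
grip_width: 0.042
grasp_force: 62.1
```

Call:
jog_arm --steps '[[[0, 0, -0.9], [0, 0, 0]], [[0, 0, -0.9], [0, 0, 0]], [[0, 0, -0.2], [0, 0, 0]], [[0, 0, 0], [0, 0, 0]], [[0, 0, 0], [0, 0, 0]], [[0, 0, 0], [0, 0, 0]]]'

```text
time_s: 37.3
tcp_pos: [0.5532, -0.248, 0.0299]
tcp_rot: [0.001, -0.49, 0.872, -0.001]
wrist_force: [-0.8, -0.4, -2.9]
grip_width: 0.0421
grasp_force: 62.1
```

Call:
jog_arm --steps '[[[0.08, -0.04, 0], [0, 0, 0]], [[0, 0, -0.4], [0, 0, 0]], [[0, 0, -0.3], [0, 0, 0]], [[0, 0, -0.2], [0, 0, 0]], [[0, 0, 0], [0, 0, 0]]]'

```text
time_s: 37.8
tcp_pos: [0.5528, -0.2474, 0.0036]
tcp_rot: [-0.001, -0.49, 0.872, 0.002]
wrist_force: [0.1, 0.5, -3.0]
grip_width: 0.0425
grasp_force: 62.1
```

Call:
jog_arm --steps '[[[0, 0, -0.15], [0, 0, 0]], [[0, 0, -0.15], [0, 0, 0]], [[0, 0, 0], [0, 0, 0]]]'

```text
time_s: 38.1
tcp_pos: [0.5547, -0.2485, -0.0012]
tcp_rot: [0.0, -0.49, 0.872, -0.0]
wrist_force: [-0.2, 0.1, -1.3]
grip_width: 0.0423
grasp_force: 62.4
```

Call:
jog_arm --steps '[[[0, 0, 0], [0, 0, 0]], [[0, 0, 0], [0, 0, 0]], [[0, 0, 0], [0, 0, 0]], [[0, 0, 0.4], [0, 0, 0]], [[0, 0, 1], [0, 0, 0]], [[0, 0, 1], [0, 0, 0]], [[0, 0, 1], [0, 0, 0]], [[0, 0, 0.6], [0, 0, 0]], [[0, 0, 0], [0, 0, 0]]]' --hand 56

```text
time_s: 39.0
tcp_pos: [0.5564, -0.2495, 0.1022]
tcp_rot: [0.002, -0.49, 0.872, -0.003]
wrist_force: [0.2, 0.3, 0.5]
grip_width: 0.056
grasp_force: 0.0
```

Run:
```python
from h import *
c=zoom('top','n2.png',125,120,240,180,3.3)
print(blocks(c))
```

```text
[(631, -411, 52, 35, 50.7)]
```

Run:
```python
from h import *
c=zoom('top','n3.png',125,120,240,180,3.3)
im=c['image'].astype(int);mn=im.min(2);sp=im.max(2)-mn
m=((mn>115)&(sp<40)).astype(np.uint8)
n,l,st,ce=cv2.connectedComponentsWithStats(m)
for i in range(1,n):
    if st[i,4]>60: print(st[i],ce[i].round(0),ray(c,*ce[i],.03)[:2].round(3))
print('expected C',proj(c,[.624,.025,.03]))
```

```text
[    0     0   469   130 26763] [146.  45.] [1.    0.018]
[446  43  30  12  88] [460.  48.] [ 0.905 -0.818]
[506  49   6  31  97] [510.  61.] [ 0.856 -0.94 ]
[355  56  44  45 327] [378.  78.] [ 0.842 -0.584]
[   57    58   247   326 27384] [183. 248.] [ 0.449 -0.048]
[    0    65    73   319 20613] [ 34. 238.] [0.51  0.306]
[429  73  26   4  72] [442.  75.] [ 0.833 -0.752]
[273  81  37  76 435] [291. 117.] [ 0.755 -0.343]
[446  90  34  27 516] [463. 102.] [ 0.751 -0.79 ]
[341 118  79  23 657] [372. 127.] [ 0.706 -0.545]
[429 119  19  18 254] [438. 128.] [ 0.688 -0.713]
[317 148  21  19 161] [325. 160.] [ 0.632 -0.414]
[334 161  18  18 233] [343. 170.] [ 0.603 -0.455]
[134 167  27  23 426] [147. 179.] [0.628 0.031]
[260 187  85  59 984] [300. 216.] [ 0.498 -0.336]
[135 217  11  17 106] [140. 224.] [0.516 0.052]
[461 239  36   7  97] [479. 242.] [ 0.391 -0.751]
[464 245  35   9 112] [483. 250.] [ 0.372 -0.756]
[440 250  10   9  68] [444. 254.] [ 0.372 -0.663]
[469 280  27  13 208] [481. 286.] [ 0.29  -0.732]
[287 306  57  19 284] [317. 318.] [ 0.258 -0.343]
[199 339  52  20 627] [228. 348.] [ 0.214 -0.136]
[187 374  56  10 400] [219. 380.] [ 0.15  -0.109]
expected C [149.36805423 180.30775926]
```

View pics/n3.png

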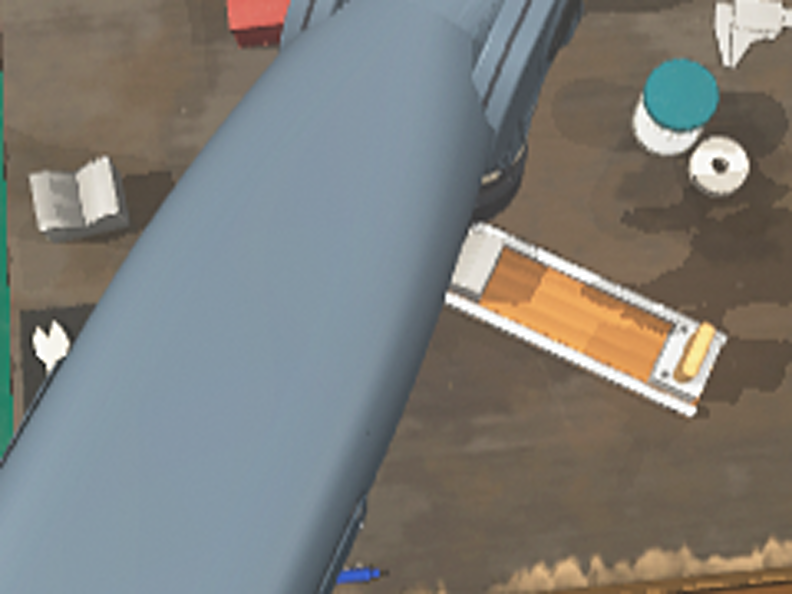

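C stands where it did, at zoom (78,198), and a block shows in the channel at (475,262). Going for C.

Call:
jog_arm --steps '[[[0.225, 0.92, 0], [0, 0, 0.55]], [[0.225, 0.92, 0], [0, 0, 0.55]], [[0.225, 0.92, 0], [0, 0, 0.55]], [[0.225, 0.92, 0], [0, 0, 0.55]], [[0.225, 0.92, 0], [0, 0, 0.55]], [[0.225, 0.92, 0], [0, 0, 0.55]], [[0.225, 0.92, 0], [0, 0, 0.55]], [[0.225, 0.92, 0], [0, 0, 0.55]], [[0.225, 0.92, 0], [0, 0, 0.55]], [[0.225, 0.92, 0], [0, 0, 0.55]], [[0.225, 0.92, 0], [0, 0, 0.55]], [[0.225, 0.92, 0], [0, 0, 0.55]]]' --hand 70

```text
time_s: 40.3
tcp_pos: [0.6203, 0.0288, 0.0954]
tcp_rot: [0.001, 0.757, -0.653, -0.002]
wrist_force: [-0.0, 0.1, 0.9]
grip_width: 0.0703
grasp_force: 0.0
```

Call:
jog_arm --steps '[[[0, 0, 0], [0, 0, 0]], [[0, 0, -1], [0, 0, 0]], [[0, 0, -0.7], [0, 0, 0]], [[0, 0, 0], [0, 0, 0]], [[0, 0, 0], [0, 0, 0]]]'

```text
time_s: 40.8
tcp_pos: [0.6204, 0.0272, 0.0542]
tcp_rot: [0.001, 0.756, -0.655, -0.001]
wrist_force: [-0.6, 0.2, 0.1]
grip_width: 0.0702
grasp_force: 0.0
```

Run:
```python
from h import *
a=zoom('scene','q1.png',200,100,100,120,4);b=zoom('top','q2.png',125,120,100,120,4)
cv2.imwrite('pics/q.png',np.hstack([cv2.imread('pics/q1.png'),cv2.imread('pics/q2.png')]))
```

```text
(no output)
```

View pics/q.png

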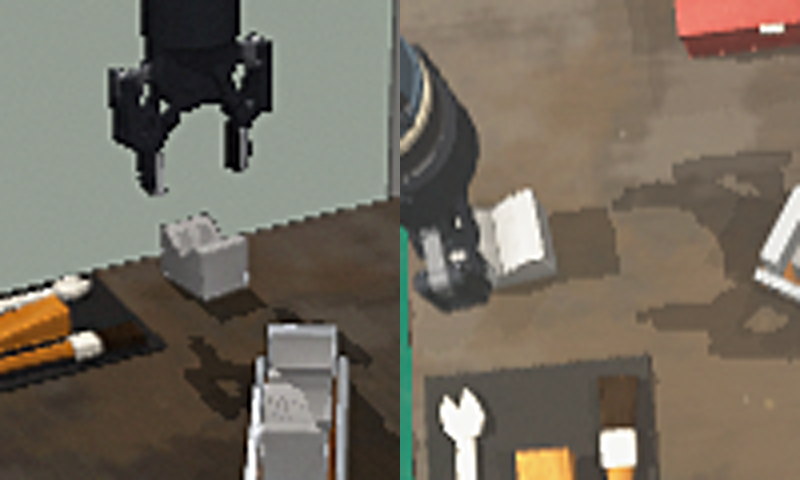

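The open fingers straddle C. One small correction, then down and grip.

Call:
jog_arm --steps '[[[0.14, -0.06, -0.6], [0, 0, 0]], [[0, 0, -0.8], [0, 0, 0]], [[0, 0, -0.6], [0, 0, 0]], [[0, 0, -0.4], [0, 0, 0]], [[0, 0, 0], [0, 0, 0]], [[0, 0, 0], [0, 0, 0]]]'

```text
time_s: 41.5
tcp_pos: [0.6253, 0.0262, -0.0044]
tcp_rot: [0.0, 0.756, -0.654, -0.0]
wrist_force: [0.0, -0.0, 0.1]
grip_width: 0.0699
grasp_force: 0.0
```

Call:
jog_arm --steps '[[[0, 0, 0], [0, 0, 0]], [[0, 0, 0], [0, 0, 0]], [[0, 0, 0], [0, 0, 0]], [[0, 0, 0], [0, 0, 0]], [[0, 0, 0], [0, 0, 0]], [[0, 0, 0], [0, 0, 0]]]' --hand 0

```text
time_s: 42.1
tcp_pos: [0.6266, 0.0262, -0.0026]
tcp_rot: [-0.001, 0.756, -0.654, 0.001]
wrist_force: [-0.6, 0.4, 7.0]
grip_width: 0.0422
grasp_force: 62.5
```

Call:
jog_arm --steps '[[[0, 0, 0.2], [0, 0, 0]], [[0, 0, 0.5], [0, 0, 0]], [[0, 0, 0.9], [0, 0, 0]], [[0, 0, 0.9], [0, 0, 0]], [[0, 0, 0.9], [0, 0, 0]], [[0, 0, 0], [0, 0, 0]]]'

```text
time_s: 42.7
tcp_pos: [0.6278, 0.0261, 0.0848]
tcp_rot: [-0.002, 0.756, -0.654, 0.003]
wrist_force: [1.0, 0.7, -2.6]
grip_width: 0.0417
grasp_force: 61.6
```

Call:
jog_arm --steps '[[[-0.3, -0.95, 0], [0, 0, -0.47]], [[-0.3, -0.95, 0], [0, 0, -0.47]], [[-0.3, -0.95, 0], [0, 0, -0.47]], [[-0.3, -0.95, 0], [0, 0, -0.47]], [[-0.3, -0.95, 0], [0, 0, -0.47]], [[-0.3, -0.95, 0], [0, 0, -0.47]], [[-0.3, -0.95, 0], [0, 0, -0.47]], [[-0.3, -0.95, 0], [0, 0, -0.47]], [[-0.3, -0.95, 0], [0, 0, -0.47]], [[-0.3, -0.95, 0], [0, 0, -0.47]], [[-0.3, -0.95, 0], [0, 0, -0.47]], [[-0.3, -0.95, 0], [0, 0, -0.47]]]'

```text
time_s: 43.9
tcp_pos: [0.5337, -0.259, 0.0785]
tcp_rot: [-0.001, -0.532, 0.847, 0.002]
wrist_force: [0.3, 0.4, -4.2]
grip_width: 0.0425
grasp_force: 61.6
```

Call:
jog_arm --steps '[[[-0.3, -0.95, 0], [0, 0, -0.47]], [[-0.3, -0.95, 0], [0, 0, -0.47]], [[0, 0, 0], [0, 0, 0]], [[0, 0, -0.8], [0, 0, 0]], [[0, 0, -0.8], [0, 0, 0]], [[0, 0, -0.4], [0, 0, 0]], [[0, 0, 0], [0, 0, 0]], [[0, 0, 0], [0, 0, 0]]]'

```text
time_s: 44.7
tcp_pos: [0.5201, -0.3057, 0.0303]
tcp_rot: [-0.0, -0.491, 0.871, 0.0]
wrist_force: [-0.6, 0.1, -3.6]
grip_width: 0.0423
grasp_force: 61.6
```

Call:
jog_arm --steps '[[[0.02, 0, -0.4], [0, 0, 0]], [[0, 0, -0.3], [0, 0, 0]], [[0, 0, -0.2], [0, 0, 0]], [[0, 0, 0], [0, 0, 0]]]'

```text
time_s: 45.1
tcp_pos: [0.5199, -0.3056, 0.0068]
tcp_rot: [-0.0, -0.491, 0.871, 0.001]
wrist_force: [0.4, 0.2, -4.0]
grip_width: 0.0421
grasp_force: 61.6
```

Call:
jog_arm --steps '[[[0, 0, -0.12], [0, 0, 0]], [[0, 0, -0.08], [0, 0, 0]], [[0, 0, 0], [0, 0, 0]]]'

```text
time_s: 45.4
tcp_pos: [0.5206, -0.3062, 0.003]
tcp_rot: [-0.0, -0.491, 0.871, 0.0]
wrist_force: [0.5, 0.5, -3.7]
grip_width: 0.0422
grasp_force: 61.6
```

Call:
jog_arm --steps '[[[0, 0, 0], [0, 0, 0]], [[0, 0, 0], [0, 0, 0]], [[0, 0, 0], [0, 0, 0]], [[0, 0, 0.4], [0, 0, 0]], [[0, 0, 1], [0, 0, 0]], [[0, 0, 1], [0, 0, 0]], [[0, 0, 1], [0, 0, 0]], [[0, 0, 0.6], [0, 0, 0]], [[0, 0, 0], [0, 0, 0]]]' --hand 56

```text
time_s: 46.3
tcp_pos: [0.5228, -0.3078, 0.1073]
tcp_rot: [0.001, -0.491, 0.871, -0.003]
wrist_force: [0.2, -0.9, 1.1]
grip_width: 0.0563
grasp_force: 0.0
```

Call:
jog_arm --steps '[[[-0.16, -0.26, 0], [0, 0, -0.94]], [[-0.16, -0.26, 0], [0, 0, -0.94]], [[-0.16, -0.26, 0], [0, 0, -0.94]], [[-0.16, -0.26, 0], [0, 0, -0.94]], [[-0.16, -0.26, 0], [0, 0, -0.94]], [[-0.16, -0.26, 0], [0, 0, -0.94]], [[-0.16, -0.26, 0], [0, 0, -0.94]], [[-0.16, -0.26, 0], [0, 0, -0.94]], [[-0.16, -0.26, 0], [0, 0, -0.94]], [[-0.16, -0.26, 0], [0, 0, -0.94]], [[-0.16, -0.26, 0], [0, 0, -0.94]], [[-0.16, -0.26, 0], [0, 0, -0.94]]]' --hand 50

```text
time_s: 47.5
tcp_pos: [0.4719, -0.3838, 0.1013]
tcp_rot: [-0.001, 0.08, 0.997, 0.001]
wrist_force: [0.1, 0.8, -1.1]
grip_width: 0.0501
grasp_force: 0.0
```

Call:
jog_arm --steps '[[[-0.16, -0.26, 0], [0, 0, -0.94]], [[-0.16, -0.26, 0], [0, 0, -0.94]], [[-0.16, -0.26, 0], [0, 0, -0.94]], [[-0.16, -0.26, 0], [0, 0, -0.94]], [[0, 0, 0], [0, 0, 0]], [[0, 0, 0], [0, 0, 0]]]'

```text
time_s: 48.1
tcp_pos: [0.4563, -0.4097, 0.1019]
tcp_rot: [-0.001, 0.27, 0.963, 0.001]
wrist_force: [-0.2, 0.6, 0.7]
grip_width: 0.0501
grasp_force: 0.0
```

Run:
```python
from h import *
# where is the keeper fin now (top, cream colour) and block tops in tray?
c=zoom('top','w.png',125,120,240,180,3.3)
np.save('t3.npy',c,allow_pickle=True)
print(blocks(c))
h=cv2.cvtColor(c['image'],cv2.COLOR_RGB2HSV)
u0=[proj(c,[.4565,-.409,.082])]
x,y=u0[0].astype(int);print(x,y,c['image'][y-2:y+3:2,x-8:x+9:4].tolist())
```

```text
[(631, -411, 52, 35, 50.7)]
336 226 [[[135, 152, 166], [134, 153, 166], [136, 153, 165], [135, 150, 165], [135, 153, 166]], [[136, 154, 166], [135, 153, 165], [136, 152, 165], [134, 152, 167], [133, 153, 165]], [[134, 153, 165], [136, 151, 165], [133, 151, 165], [134, 154, 166], [134, 153, 164]]]
```

Call:
jog_arm --steps '[[[0, 0, -0.8], [0, 0, 0]], [[0, 0, -0.8], [0, 0, 0]], [[0, 0, -0.7], [0, 0, 0]], [[0, 0, -0.5], [0, 0, 0]], [[0, 0, -0.2], [0, 0, 0]], [[0, 0, 0], [0, 0, 0]], [[0, 0, 0], [0, 0, 0]]]'

```text
time_s: 48.85
tcp_pos: [0.4573, -0.4107, 0.029]
tcp_rot: [0.001, 0.271, 0.963, -0.0]
wrist_force: [-0.4, -0.5, 0.2]
grip_width: 0.0502
grasp_force: 0.0
```

Call:
jog_arm --steps '[[[0, 0, 0], [0, 0, 0]], [[0, 0, 0], [0, 0, 0]], [[0, 0, 0], [0, 0, 0]], [[0, 0, 0], [0, 0, 0]], [[0, 0, 0], [0, 0, 0]], [[0, 0, 0], [0, 0, 0]], [[0, 0, 0], [0, 0, 0]]]' --hand 0 --squeeze 50

```text
time_s: 49.55
tcp_pos: [0.4579, -0.4098, 0.0293]
tcp_rot: [0.001, 0.271, 0.963, 0.0]
wrist_force: [1.5, 3.6, 5.7]
grip_width: 0.0111
grasp_force: 50.7
```

Call:
jog_arm --steps '[[[0.083, 0.137, 0], [0, 0, 0]], [[0.166, 0.273, 0], [0, 0, 0]], [[0.166, 0.273, 0], [0, 0, 0]], [[0.166, 0.273, 0], [0, 0, 0]], [[0.166, 0.273, 0], [0, 0, 0]], [[0.166, 0.273, 0], [0, 0, 0]], [[0.166, 0.273, 0], [0, 0, 0]], [[0.166, 0.273, 0], [0, 0, 0]], [[0.166, 0.273, 0], [0, 0, 0]], [[0.04, 0.068, 0], [0, 0, 0]], [[0, 0, 0], [0, 0, 0]]]'

```text
time_s: 50.65
tcp_pos: [0.4935, -0.3515, 0.0293]
tcp_rot: [0.001, 0.271, 0.963, -0.001]
wrist_force: [-0.3, -0.1, 5.5]
grip_width: 0.0108
grasp_force: 50.8
```

Call:
jog_arm --steps '[[[0.042, 0.068, 0], [0, 0, 0]], [[0.042, 0.068, 0], [0, 0, 0]], [[0.042, 0.068, 0], [0, 0, 0]], [[0.042, 0.068, 0], [0, 0, 0]], [[0.042, 0.068, 0], [0, 0, 0]], [[0, 0, 0], [0, 0, 0]]]'

```text
time_s: 51.25
tcp_pos: [0.4979, -0.3443, 0.0293]
tcp_rot: [0.0, 0.272, 0.962, -0.002]
wrist_force: [-1.9, -2.0, 5.3]
grip_width: 0.0111
grasp_force: 50.7
```

Call:
jog_arm --steps '[[[0.042, 0.068, 0], [0, 0, 0]], [[0.042, 0.068, 0], [0, 0, 0]], [[0.042, 0.068, 0], [0, 0, 0]], [[0.042, 0.068, 0], [0, 0, 0]], [[0, 0, 0], [0, 0, 0]]]'

```text
time_s: 51.75
tcp_pos: [0.5016, -0.3382, 0.0293]
tcp_rot: [0.0, 0.272, 0.962, -0.003]
wrist_force: [-4.2, -3.8, 6.2]
grip_width: 0.0111
grasp_force: 50.7
```

Call:
jog_arm --steps '[[[0.021, 0.034, 0], [0, 0, 0]], [[0.021, 0.034, 0], [0, 0, 0]], [[0.021, 0.034, 0], [0, 0, 0]], [[0.021, 0.034, 0], [0, 0, 0]], [[0, 0, 0], [0, 0, 0]]]'

```text
time_s: 52.25
tcp_pos: [0.5032, -0.3355, 0.0293]
tcp_rot: [-0.0, 0.272, 0.962, -0.004]
wrist_force: [-4.5, -5.2, 4.9]
grip_width: 0.011
grasp_force: 50.7
```

Call:
jog_arm --steps '[[[0.021, 0.034, 0], [0, 0, 0]], [[0.021, 0.034, 0], [0, 0, 0]], [[0, 0, 0], [0, 0, 0]]]'

```text
time_s: 52.55
tcp_pos: [0.5041, -0.3341, 0.0293]
tcp_rot: [-0.0, 0.272, 0.962, -0.004]
wrist_force: [-5.6, -6.3, 5.9]
grip_width: 0.011
grasp_force: 50.7
```

Call:
jog_arm --steps '[[[0.021, 0.034, 0], [0, 0, 0]], [[0.021, 0.034, 0], [0, 0, 0]], [[0, 0, 0], [0, 0, 0]]]'

```text
time_s: 52.85
tcp_pos: [0.5051, -0.3324, 0.0293]
tcp_rot: [-0.0, 0.272, 0.962, -0.004]
wrist_force: [-4.9, -6.1, 5.3]
grip_width: 0.0105
grasp_force: 50.7
```

Call:
jog_arm --steps '[[[0.021, 0.034, 0], [0, 0, 0]], [[0.021, 0.034, 0], [0, 0, 0]], [[0, 0, 0], [0, 0, 0]]]'

```text
time_s: 53.15
tcp_pos: [0.5061, -0.3307, 0.0293]
tcp_rot: [-0.0, 0.272, 0.962, -0.004]
wrist_force: [-4.9, -6.1, 5.8]
grip_width: 0.0111
grasp_force: 50.7
```

Call:
jog_arm --steps '[[[0.021, 0.034, 0], [0, 0, 0]], [[0, 0, 0], [0, 0, 0]]]'

```text
time_s: 53.35
tcp_pos: [0.5066, -0.3299, 0.0293]
tcp_rot: [-0.0, 0.272, 0.962, -0.004]
wrist_force: [-4.8, -5.7, 5.8]
grip_width: 0.0111
grasp_force: 50.7
```

Call:
jog_arm --steps '[[[0.021, 0.034, 0], [0, 0, 0]], [[0.021, 0.034, 0], [0, 0, 0]], [[0, 0, 0], [0, 0, 0]]]'

```text
time_s: 53.65
tcp_pos: [0.5071, -0.3291, 0.0293]
tcp_rot: [-0.001, 0.272, 0.962, -0.005]
wrist_force: [-6.0, -7.3, 5.7]
grip_width: 0.0107
grasp_force: 50.7
```

Call:
jog_arm --steps '[[[0.021, 0.034, 0], [0, 0, 0]], [[0, 0, 0], [0, 0, 0]]]'

```text
time_s: 53.85
tcp_pos: [0.5071, -0.3291, 0.0293]
tcp_rot: [-0.001, 0.273, 0.962, -0.006]
wrist_force: [-8.2, -9.1, 5.2]
grip_width: 0.0111
grasp_force: 50.8
```

Call:
jog_arm --steps '[[[0.021, 0.034, 0], [0, 0, 0]], [[0, 0, 0], [0, 0, 0]]]'

```text
time_s: 54.05
tcp_pos: [0.5071, -0.3291, 0.0293]
tcp_rot: [-0.001, 0.273, 0.962, -0.007]
wrist_force: [-9.2, -12.0, 5.6]
grip_width: 0.0112
grasp_force: 50.9
```

The keeper has stopped and the force is rising. One more press to confirm, then back off.

Call:
jog_arm --steps '[[[0.03, 0.05, 0], [0, 0, 0]], [[0.03, 0.05, 0], [0, 0, 0]], [[0, 0, 0], [0, 0, 0]], [[0, 0, 0], [0, 0, 0]]]'

```text
time_s: 54.45
tcp_pos: [0.507, -0.3292, 0.0293]
tcp_rot: [-0.002, 0.274, 0.962, -0.009]
wrist_force: [-11.3, -16.9, 5.3]
grip_width: 0.0112
grasp_force: 52.2
```

Call:
jog_arm --steps '[[[-0.06, -0.1, 0], [0, 0, 0]], [[-0.05, -0.08, 0], [0, 0, 0]], [[-0.04, -0.07, 0], [0, 0, 0]], [[-0.04, -0.07, 0], [0, 0, 0]], [[0, 0, 0], [0, 0, 0]]]'

```text
time_s: 54.95
tcp_pos: [0.5072, -0.3291, 0.0293]
tcp_rot: [0.001, 0.271, 0.962, -0.001]
wrist_force: [-0.9, 0.6, 5.4]
grip_width: 0.0109
grasp_force: 50.9
```

Call:
jog_arm --steps '[[[-0.04, -0.068, 0], [0, 0, 0]], [[-0.04, -0.068, 0], [0, 0, 0]], [[-0.04, -0.068, 0], [0, 0, 0]], [[-0.04, -0.068, 0], [0, 0, 0]], [[-0.04, -0.068, 0], [0, 0, 0]], [[0, 0, 0], [0, 0, 0]]]'

```text
time_s: 55.55
tcp_pos: [0.5025, -0.3368, 0.0293]
tcp_rot: [0.001, 0.271, 0.963, -0.0]
wrist_force: [-0.3, 1.0, 7.0]
grip_width: 0.0109
grasp_force: 51.0
```

Call:
jog_arm --steps '[[[-0.021, -0.034, 0], [0, 0, 0]], [[0, 0, 0], [0, 0, 0]], [[0, 0, 0], [0, 0, 0]]]'

```text
time_s: 55.85
tcp_pos: [0.502, -0.3374, 0.0293]
tcp_rot: [0.001, 0.271, 0.963, -0.0]
wrist_force: [-1.2, 1.6, 6.4]
grip_width: 0.011
grasp_force: 51.0
```

Call:
jog_arm --steps '[[[0, 0, 0], [0, 0, 0]], [[0, 0, 0], [0, 0, 0]], [[0, 0, 0], [0, 0, 0]], [[0, 0, 0], [0, 0, 0]], [[0, 0, 0.3], [0, 0, 0]], [[0, 0, 1], [0, 0, 0]], [[0, 0, 1], [0, 0, 0]], [[0, 0, 1], [0, 0, 0]], [[0, 0, 1], [0, 0, 0]], [[0, 0, 1], [0, 0, 0]]]' --hand 32

```text
time_s: 56.85
tcp_pos: [0.5016, -0.3374, 0.1624]
tcp_rot: [0.0, 0.271, 0.963, -0.0]
wrist_force: [-0.0, -1.1, 0.4]
grip_width: 0.0318
grasp_force: 0.0
```

Call:
jog_arm --steps '[[[-0.9, -0.4, 0], [0, 0, 0]], [[-0.9, -0.4, 0], [0, 0, 0]], [[-0.9, -0.4, 0], [0, 0, 0]], [[-0.9, -0.4, 0], [0, 0, 0]], [[-0.9, -0.4, 0], [0, 0, 0]], [[-0.9, -0.4, 0], [0, 0, 0]], [[-0.9, -0.4, 0], [0, 0, 0]], [[-0.6, -0.8, 0], [0, 0, 0]], [[-0.4, -0.8, 0], [0, 0, 0]], [[0, -0.8, 0], [0, 0, 0]], [[0, 0, 0], [0, 0, 0]]]'

```text
time_s: 57.95
tcp_pos: [0.3184, -0.4696, 0.1609]
tcp_rot: [0.0, 0.272, 0.962, -0.001]
wrist_force: [1.1, 0.2, -0.7]
grip_width: 0.0324
grasp_force: 0.0
```

Run:
```python
from h import *
a=zoom('scene','y1.png',220,150,110,130,3.6);b=zoom('top','y2.png',125,140,110,130,3.6)
b=zoom('top','y2.png',200,150,150,130,2.7)
y=cv2.resize(cv2.imread('pics/y2.png'),(396,343)); y=cv2.copyMakeBorder(y,0,468-343,0,0,cv2.BORDER_CONSTANT)
cv2.imwrite('pics/y.png',np.hstack([cv2.imread('pics/y1.png'),y]))
np.save('t4.npy',b,allow_pickle=True)
```

```text
(no output)
```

View pics/y.png

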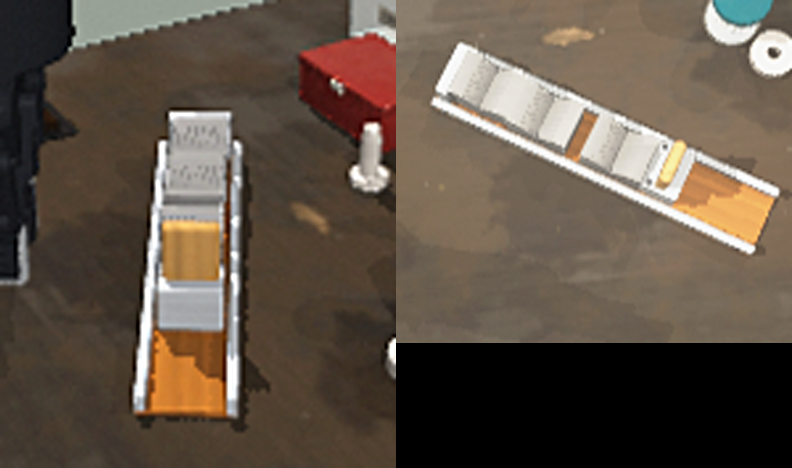

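The row and keeper are in the channel, but there is an orange gap at (585,135) between blocks 2 and 3. The rearmost block came back with the keeper. I'll write a numeric gap profile, push up again, and back off with a higher grip.

```bash
cat >> h.py <<'E'
o=np.array([.5308,-.2892]);Y=np.array([.5202,.854]);X=np.array([.854,-.5202])
def prof(c):
    im=c['image'].astype(np.float32);ys=np.arange(-.16,.16,.002)
    for xx in(-.012,0,.012):
        px=np.array([proj(c,[*(o+xx*X+y*Y),.03]) for y in ys],np.float32)
        p=cv2.remap(im,px[:,0].reshape(1,-1),px[:,1].reshape(1,-1),cv2.INTER_LINEAR)[0]
        print(int(xx*1e3),''.join('#' if a>60 else '.' for a in p[:,0]-p[:,2]))
E
python3 - <<'E'
from h import *
c=camera('top');prof(c);print(r.sense()['time_s'])
E
```

```text
-12 .########################################.......#####.....................................######................................................................
0 .########################################......######.....................................######................................................................
12 .########################################......######.....................................######................................................................
58.15
```

Call:
jog_arm --steps '[[[0.92, 0.66, 0], [0, 0, 0]], [[0.92, 0.66, 0], [0, 0, 0]], [[0.92, 0.66, 0], [0, 0, 0]], [[0.92, 0.66, 0], [0, 0, 0]], [[0.92, 0.66, 0], [0, 0, 0]], [[0.92, 0.66, 0], [0, 0, 0]], [[0.92, 0.66, 0], [0, 0, 0]], [[0.92, 0.66, 0], [0, 0, 0]], [[0, 0, 0], [0, 0, 0]], [[0, 0, 0], [0, 0, 0]]]' --hand 36

```text
time_s: 59.15
tcp_pos: [0.5033, -0.3341, 0.1608]
tcp_rot: [-0.0, 0.27, 0.963, -0.0]
wrist_force: [-1.0, 0.4, -0.1]
grip_width: 0.0359
grasp_force: 0.0
```

Call:
jog_arm --steps '[[[0, 0, -1], [0, 0, 0]], [[0, 0, -1], [0, 0, 0]], [[0, 0, -0.8], [0, 0, 0]], [[0, 0, -0.5], [0, 0, 0]], [[0, 0, 0], [0, 0, 0]], [[0, 0, 0], [0, 0, 0]]]'

```text
time_s: 59.75
tcp_pos: [0.5029, -0.3358, 0.0788]
tcp_rot: [0.0, 0.271, 0.962, -0.0]
wrist_force: [0.2, -0.1, -0.3]
grip_width: 0.0361
grasp_force: 0.0
```

Call:
jog_arm --steps '[[[-0.03, -0.06, -0.4], [0, 0, 0]], [[0, 0, -0.6], [0, 0, 0]], [[0, 0, -0.5], [0, 0, 0]], [[0, 0, 0], [0, 0, 0]], [[0, 0, 0], [0, 0, 0]]]'

```text
time_s: 60.25
tcp_pos: [0.5017, -0.3362, 0.0395]
tcp_rot: [-0.001, 0.271, 0.963, 0.0]
wrist_force: [0.4, -1.0, 0.8]
grip_width: 0.0358
grasp_force: 0.0
```

Call:
jog_arm --steps '[[[0, 0, 0], [0, 0, 0]], [[0, 0, 0], [0, 0, 0]], [[0, 0, 0], [0, 0, 0]], [[0, 0, 0], [0, 0, 0]], [[0, 0, 0], [0, 0, 0]]]' --hand 0

```text
time_s: 60.75
tcp_pos: [0.5021, -0.3378, 0.0414]
tcp_rot: [0.0, 0.271, 0.962, -0.001]
wrist_force: [-3.5, -2.8, 2.4]
grip_width: 0.0111
grasp_force: 50.3
```

Call:
jog_arm --steps '[[[0.042, 0.068, 0], [0, 0, 0]], [[0.042, 0.068, 0], [0, 0, 0]], [[0.042, 0.068, 0], [0, 0, 0]], [[0.042, 0.068, 0], [0, 0, 0]], [[0, 0, 0], [0, 0, 0]]]'

```text
time_s: 61.25
tcp_pos: [0.5069, -0.3299, 0.0414]
tcp_rot: [0.0, 0.271, 0.963, -0.0]
wrist_force: [-3.6, -2.6, 5.3]
grip_width: 0.0106
grasp_force: 50.7
```

Call:
jog_arm --steps '[[[0.03, 0.05, 0], [0, 0, 0]], [[0.03, 0.05, 0], [0, 0, 0]], [[0, 0, 0], [0, 0, 0]]]'

```text
time_s: 61.55
tcp_pos: [0.5075, -0.329, 0.0414]
tcp_rot: [-0.0, 0.271, 0.962, -0.002]
wrist_force: [-5.4, -5.4, 4.7]
grip_width: 0.0107
grasp_force: 50.6
```

Call:
jog_arm --steps '[[[0.03, 0.05, 0], [0, 0, 0]], [[0.03, 0.05, 0], [0, 0, 0]], [[0, 0, 0], [0, 0, 0]], [[0, 0, 0], [0, 0, 0]]]'

```text
time_s: 61.95
tcp_pos: [0.5075, -0.329, 0.0414]
tcp_rot: [-0.001, 0.272, 0.962, -0.004]
wrist_force: [-7.8, -9.2, 5.3]
grip_width: 0.0106
grasp_force: 50.6
```

Run:
```python
from h import *
c=camera('top');prof(c);print(r.sense()['time_s'])
```

```text
-12 .##########################.....................................................................................................................................
0 .##########################.....................................................................................................................................
12 .##########################.....................................................................................................................................
62.0
```

Call:
jog_arm --steps '[[[-0.021, -0.034, 0], [0, 0, 0]], [[-0.021, -0.034, 0], [0, 0, 0]], [[-0.021, -0.034, 0], [0, 0, 0]], [[-0.021, -0.034, 0], [0, 0, 0]], [[-0.021, -0.034, 0], [0, 0, 0]], [[-0.021, -0.034, 0], [0, 0, 0]], [[-0.021, -0.034, 0], [0, 0, 0]], [[-0.021, -0.034, 0], [0, 0, 0]], [[-0.021, -0.034, 0], [0, 0, 0]], [[0, 0, 0], [0, 0, 0]]]'

```text
time_s: 63.0
tcp_pos: [0.5066, -0.3304, 0.0414]
tcp_rot: [0.001, 0.27, 0.963, 0.002]
wrist_force: [0.5, 2.1, 5.1]
grip_width: 0.0105
grasp_force: 50.7
```

Call:
jog_arm --steps '[[[-0.021, -0.034, 0], [0, 0, 0]], [[-0.021, -0.034, 0], [0, 0, 0]], [[-0.021, -0.034, 0], [0, 0, 0]], [[-0.021, -0.034, 0], [0, 0, 0]], [[0, 0, 0], [0, 0, 0]]]'

```text
time_s: 63.5
tcp_pos: [0.5046, -0.3338, 0.0414]
tcp_rot: [0.001, 0.27, 0.963, 0.002]
wrist_force: [-0.4, 1.7, 5.2]
grip_width: 0.0104
grasp_force: 50.7
```

Call:
jog_arm --steps '[[[-0.021, -0.034, 0], [0, 0, 0]], [[-0.021, -0.034, 0], [0, 0, 0]], [[-0.021, -0.034, 0], [0, 0, 0]], [[-0.021, -0.034, 0], [0, 0, 0]], [[-0.01, -0.017, 0], [0, 0, 0]], [[0, 0, 0], [0, 0, 0]]]'

```text
time_s: 64.1
tcp_pos: [0.5023, -0.3376, 0.0414]
tcp_rot: [0.001, 0.27, 0.963, 0.002]
wrist_force: [-0.9, 2.1, 5.7]
grip_width: 0.0105
grasp_force: 50.7
```

Call:
jog_arm --steps '[[[0, 0, 0], [0, 0, 0]], [[0, 0, 0], [0, 0, 0]], [[0, 0, 0], [0, 0, 0]], [[0, 0, 0], [0, 0, 0]], [[0, 0, 0.3], [0, 0, 0]], [[0, 0, 1], [0, 0, 0]], [[0, 0, 1], [0, 0, 0]], [[0, 0, 1], [0, 0, 0]], [[0, 0, 1], [0, 0, 0]], [[0, 0, 1], [0, 0, 0]]]' --hand 30

```text
time_s: 65.1
tcp_pos: [0.5004, -0.34, 0.1749]
tcp_rot: [0.0, 0.271, 0.963, -0.0]
wrist_force: [0.3, -1.1, 0.0]
grip_width: 0.0301
grasp_force: 0.0
```

Call:
jog_arm --steps '[[[-0.9, -0.4, 0], [0, 0, 0]], [[-0.9, -0.4, 0], [0, 0, 0]], [[-0.9, -0.4, 0], [0, 0, 0]], [[-0.9, -0.4, 0], [0, 0, 0]], [[-0.9, -0.4, 0], [0, 0, 0]], [[-0.9, -0.4, 0], [0, 0, 0]], [[-0.9, -0.4, 0], [0, 0, 0]], [[-0.6, -0.8, 0], [0, 0, 0]], [[-0.4, -0.8, 0], [0, 0, 0]], [[0, -0.8, 0], [0, 0, 0]], [[0, 0, 0], [0, 0, 0]]]'

```text
time_s: 66.2
tcp_pos: [0.3172, -0.4721, 0.1734]
tcp_rot: [0.0, 0.272, 0.962, -0.001]
wrist_force: [0.6, 0.0, -0.6]
grip_width: 0.0298
grasp_force: 0.0
```

Run:
```python
from h import *
c=camera('top');prof(c);print(r.sense()['time_s'])
```

```text
-12 .###########################################.......####.......#####.............................................................................................
0 .###########################################......#####.......#####.............................................................................................
12 .###########################################.....######.......#####.............................................................................................
66.25
```

The row now shows no gaps and stands against the stop. The only opening, about 1 cm, is between the keeper and the row. Handing in.

Run:
```python
from h import *
print(r.job_done())
```

```text
the job is handed in; nothing more can be done
None
```

I cleared the spanner, wedge and brush onto the mat, laid the three V blocks in the channel, packed the row tight with the keeper and backed it off about 1 cm, then handed in; the first back-off pulled the end block back about 1 cm, so I re-packed and backed off again, and in the pictures the blocks' grooves run across the channel (the 60 mm side only fits along it).

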